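# Lock a sample spool on the bench spool stand

### The job

Finish loading the spool on the bench spool stand: lay the heavy brake ring over the post onto the spool, then put the lock collar on the post and push it down gently, only until its spring balls click into the groove of the post. Leave it latched there, clear of the ring, so that the spool can still turn; do not ram the collar onto the post or the ring, and leave the other things where they are.

Things in the scene. Friction and masses are not known exactly. Their poses are not given: they have to be found in the camera images.
- stand: Spool stand, fixed. Dark round base 110 mm across, 14 mm high, brass thumb screw at its rim (stand -x, 68 mm from the axis). Origin: centre of the underside, z up. The spool already lies on the base, with the post through its hole. The thumb screw clamps the post at a height set by hand: its tip is anywhere from 90 to 107 mm above the bench.
- post_foot (a point): Where the vertical post leaves the base, on the stand's axis, 10 mm above the bench; only its x and y tell of the post. Post: plain steel rod, 14 mm thick; the tip is a cone, 6 mm across at the very top, full width after 4.5 mm of length. One groove, 2.2 mm deep, 5 mm wide, runs round it; its middle is 21 mm below the tip.
- spool: Small black filament spool lying flat on the stand, 92 mm across, 30 mm high, hole 17 mm or more. Origin: centre of its underside, z up. Its upper flange is 44 mm above the bench. It is loose and may turn.
- ring: Plain steel brake ring (a weight), 44 mm outside, hole 22 mm, 12 mm thick, about 90 g, lying flat on the bench at the start. Origin: centre of its underside, z up. On the spool its underside is 44 mm above the bench.
- collar: Metal lock collar: knurled sleeve, 40 mm outside, 20 mm high, bore 16 mm, about 200 g, standing upright on the bench at the start; both ends alike. Origin: centre of its underside, z up. Latched, its underside is 59 to 76 mm above the bench, 3 to 20 mm above the ring, depending on the height of the post.
- balls (a point): Point on the collar's axis, 10 mm above its underside, midway between two spring balls that stand out 2.7 mm into the bore on its +x and -x side. Going down the post they take 3 to 10 N to pass the coned tip and drag with up to 5 N on the rod. At the groove they snap in: the push falls by 2 to 5 N, is nil in mid-groove, then climbs as they bear on its far side; 4 to 10 N drives them out.
- ball_a (a joint): How far the collar's ball on its +x side is pushed back into the collar, m: about 0 when fully out (free, or in the groove), 0.001 to 0.0015 on the plain rod, 0.0025 at most.
- ball_b (a joint): The same for the ball on the collar's -x side.
- nozzle_tin: Bystander: flat round grey tin, 43 mm across, 21 mm high. Origin: centre of its underside.
- glue_stick: Bystander: upright glue stick, 27 mm across, 92 mm high. Origin: centre of its underside.
- printed_vase: Bystander: small printed vase, 44 mm across, 70 mm high. Origin: centre of its underside.
There are look-alikes about, which are no part of the job. Several things have the shape of the ring; the one meant has the colours described above.

How it is judged:
By the outcome, as a careful person would: the job done as asked, in the order asked, and still so for the second after the job is handed in, with the robot touching nothing.
It also fails if it takes over 67 s, if anything falls off the work surface, if the arm or the gripper's body presses on something with over 40 N, if the wrist force passes 120 N, or if a joint passes its speed limit or range.

### The arm

A 6-joint arm with a two-finger parallel gripper is mounted at the origin on a cart in front of the work surface, level with it; the furniture and walls round the work are solid. World frame = base frame: x ahead of the robot, y to its left, z up, the work surface at z = 0. Lengths are in m, angles in degrees, forces in N, time in s.
With the tool pointing down it reaches from about 0.4 to 0.925 m from the base axis. Payload 3.4 kg.
Tool frame: the origin (TCP) lies midway between the tips of the shut fingers; the grasp point (between the pads) lies 19 mm behind it; z points along the fingers, y is the line along which they close (so a half turn about z gives the same grasp; the last joint's range is limited). The gripper opens to 85 mm and grips with 20 to 120 N. Pads are 22 mm wide; open, the fingers measure 114 mm over their backs; the gripper's body (76 mm by 85 mm) begins 54 mm behind the grasp point. The pads swing forward as they close: fully open they stand 13 mm farther back than shut.
Start: joints at [65.976, 17.578, 86.31, -0, 76.112, -4.211], TCP at [0.195, 0.541, 0.231] pointing down, gripper open.
Joint ranges: [-179.03, 179.03], [-60, 130.46], [8.19, 133.38], [-81.62, 261.62], [5.75, 156.47], [-153.77, 153.77]. Speed limits (degrees/s): [147.25, 147.25, 180, 180, 180, 180].

### API

Orientations are given as [roll, pitch, yaw] about the fixed x, y, z axes, in that order (R = Rz(yaw) Ry(pitch) Rx(roll)).
In Python, from cell import manip gives the robot as it stands.
- The arm moves only by the tool step_arm, never from a script. Its argument "plan" is a list of rows, each an object with "linear": the shift along the tool's x, y, z in m, a list of three; "dr": the turn, a rotation vector about the tool's x, y, z in degrees, a list of three; "grip": the closure, from 0 (fully open) to 1 (shut). In form: [{"linear": [tx, ty, tz], "dr": [ax, ay, az], "grip": grip}, ...]. A call has 1 to 10 rows; each row shifts and turns the commanded pose from where the row before left it, along the tool's axes as they then stand; what a row does not reach is not made up. A row lasts 1/12 s, in which the tool goes at most 41.7 mm and 7.16 degrees, less where a joint would pass 70% of its speed; a pose out of reach is approached as far as the arm can. A call is refused whole if a number of a shift passes 0.0417 or a number of a turn 7.16, either way. A call with a gripper value outside its range is refused whole. The fingers move at their own pace and stop on an object; "squeeze" is the grip in N (left out, the last holds). Time passes only in rows, so rows that do not move let the fingers close. It gives the time, the measured TCP pose, the force, the opening and the grip force at its end, in the units of the state.
- manip.sense(): the state, without advancing time (a new reading comes with each control period).
- manip.camera(name): name is "scene" or "side" or "wrist"; returns the picture (400x640x3 uint8, blue, green, red); there is no depth.
- manip.calibration(name): a dict with "K" (3x3 intrinsics, pixels), "R" (3x3) and "t" (3): a world point X has camera coordinates R X + t. Camera axes: x right, y down, z forward; pixel columns grow to the right and rows downward; lengths in m; the calibration is good to about 2 mm. The wrist camera is an equidistant fisheye: a pixel r from the principal point sees the ray r / f radians off the axis. A picture is of the moment at which its call begins: read the wrist's pose just before it. calibration takes no time and is no camera call; for the wrist camera it gives the pose at the moment of the call.
- manip.sign_off(): hands the job in; it is judged then, once.
Trained networks look in the newest picture that a camera, given by its name, has taken for a name from the list of things; names that differ only in an ending like _2 or _b are one class to them, and where a whole thing is asked for, a point or a joint stands for the part that bears it (a point fixed in the world has none). Each returns a list of dicts, best first, with "confidence" (0 to 1); they miss things now and then, are a little off and sometimes report something else, mostly with a low value. They report only what shows in the picture. A call takes as long as a camera call. They do not tell look-alikes from the thing itself.
- manip.boxes_of(camera, thing): "rect" ([centre column, centre row, width, height] in pixels, round what is visible of it).
- manip.trace(camera, thing): "mask" (400x640 bool, what is visible of it) and "rect" ([centre column, centre row, width, height] in pixels, round what is visible of it).
- manip.pinpoint(camera, thing): "uv" ([column, row] in pixels: a listed point, or the origin of a listed thing).
The state is a dict: "t": time; "joints": joint angles; "qvel": joint speeds; "joint_torque": joint torques, N m; "position": TCP position; "tool_rot": TCP orientation; "wrist_force": force on the tool from outside, world axes, zero at the start; "ft_torque": the same for the moment, N m; "finger_gap": opening from 0.0 (shut) to 1.0 (fully open); "finger_force": force on a finger pad.
Only numpy, scipy, OpenCV 4.12 (cv2) and the standard library are available. Lean on these libraries where they do the work, as an engineer would, in place of code of your own. Each camera call takes 0.05 s, during which the arm holds its last target. There are 200 camera calls.

## Working session

There is one attempt and no reset: what is moved stays moved. The work goes in short steps, Python scripts to look and compute and a tool call to move; the robot and the scene stay as the last step left them, time stands still between calls to the robot, and variables do not carry over. Pictures are saved under pics/ and viewed, at most 10 in all, crops included, and the job is handed in when it is done.

Besides the shell and the picture viewer there is one more tool, called after ">>>" by a JSON object that holds its "op" and its "data", one argument or row to a line. step_arm: Moves the arm, as the interface text tells. Its arguments: {"type":"object","properties":{"plan":{"type":"array","items":{"type":"object","properties":{"linear":{"type":"array","items":{"type":"number"}},"dr":{"type":"array","items":{"type":"number"}},"grip":{"type":"number"}}}},"squeeze":{"type":"number"}},"required":["plan"]}

```bash
mkdir -p pics
cat > h.py <<'E'
import numpy as np, cv2
from cell import manip
def ray(cam,uv):
    c=manip.calibration(cam);K=np.array(c["K"]);R=np.array(c["R"]);t=np.array(c["t"])
    x=(uv[0]-K[0,2])/K[0,0];y=(uv[1]-K[1,2])/K[1,1]
    if cam=="wrist":
        th=np.hypot(x,y);s=np.sinc(th/np.pi)
        d=np.array([x/th*np.sin(th),y/th*np.sin(th),np.cos(th)]) if th>1e-9 else np.array([0,0,1.])
    else: d=np.array([x,y,1.])
    return -R.T@t, R.T@(d/np.linalg.norm(d))
def at_z(cam,uv,z):
    o,d=ray(cam,uv); return o+d*(z-o[2])/d[2]
def proj(cam,X):
    c=manip.calibration(cam);K=np.array(c["K"]);p=np.array(c["R"])@np.array(X)+np.array(c["t"])
    if cam=="wrist":
        r=np.hypot(p[0],p[1]);th=np.arctan2(r,p[2]);p=np.array([p[0]/r*th,p[1]/r*th,1]) if r>1e-9 else np.array([0,0,1.])
    p=K@(p/p[2]);return p[:2]
def tri(obs):
    A=0;b=0
    for cam,uv in obs:
        o,d=ray(cam,uv);P=np.eye(3)-np.outer(d,d);A=A+P;b=b+P@o
    return np.linalg.solve(A,b)
E
python3 - <<'E'
from h import *
print(manip.sense())
ims=[]
for c in ["scene","side","wrist"]:
    im=manip.camera(c);ims.append(im);cv2.imwrite(f"pics/{c}0.png",im)
    for n in ["ring","collar","post_foot","spool","balls"]:
        for r in manip.pinpoint(c,n)[:5]:
            if r["confidence"]>.15:
                z={"post_foot":.01,"spool":.014,"balls":.01}.get(n,0)
                print(c,n,np.round(r["uv"],1),round(r["confidence"],2),np.round(at_z(c,r["uv"],z),3))
E
```

```text
{'t': 0.0, 'joints': array([ 6.59764074e+01,  1.76228431e+01,  8.63841090e+01,  2.10723387e-03,
        7.61111824e+01, -4.21186658e+00]), 'qvel': array([-0.03608467,  0.19555999, -0.04204478, -0.00247414, -0.11475249,
       -0.1048776 ]), 'joint_torque': array([-1.76260488e-03, -4.57544160e+01, -2.51909977e+01, -5.45563016e-04,
        1.33346755e-02,  1.48413352e-05]), 'position': array([0.19461503, 0.5403179 , 0.23037378]), 'tool_rot': array([-1.79882335e+02, -1.07154080e-02,  1.60187755e+02]), 'wrist_force': array([ 0.45151643, -0.87374182, -0.53126365]), 'ft_torque': array([-0.00658894, -0.00800971,  0.00467405]), 'finger_force': 0.0, 'finger_gap': 0.9979061949438099}
scene ring [236.9 302.8] 0.86 [0.446 0.432 0.   ]
scene ring [273.7 318.7] 0.85 [0.362 0.428 0.   ]
scene ring [298. 250.] 0.64 [0.454 0.226 0.   ]
scene ring [293.2 228.7] 0.39 [0.519 0.156 0.   ]
scene collar [385.2 182.1] 0.5 [ 0.449 -0.217  0.   ]
scene spool [296.7 246.4] 0.22 [0.452 0.233 0.014]
scene balls [380.6 179.6] 0.61 [ 0.46  -0.206  0.01 ]
side ring [312.8 208.1] 0.5 [0.514 0.165 0.   ]
side ring [227.3 175. ] 0.44 [0.36  0.431 0.   ]
side ring [257.9 169.1] 0.41 [0.452 0.427 0.   ]
side collar [365.3 315.2] 0.92 [ 0.455 -0.209  0.   ]
side post_foot [330.  233.1] 0.96 [0.501 0.037 0.01 ]
side spool [328.1 230.7] 0.6 [0.499 0.043 0.014]
side balls [363.6 314.7] 0.64 [ 0.448 -0.215  0.01 ]
side balls [328. 232.] 0.58 [0.499 0.043 0.01 ]
side balls [365.4 308.4] 0.56 [ 0.459 -0.203  0.01 ]
wrist ring [284.3 299.4] 0.94 [0.363 0.427 0.   ]
wrist ring [304.5 335.7] 0.71 [0.443 0.429 0.   ]
wrist ring [196.5 380.2] 0.67 [0.507 0.17  0.   ]
wrist collar [ 79.8 368.1] 0.43 [ 0.448 -0.189  0.   ]
wrist spool [147.4 384.8] 0.71 [0.496 0.043 0.014]
wrist balls [ 76.  371.8] 0.72 [ 0.452 -0.204  0.01 ]
```

View pics/scene0.png

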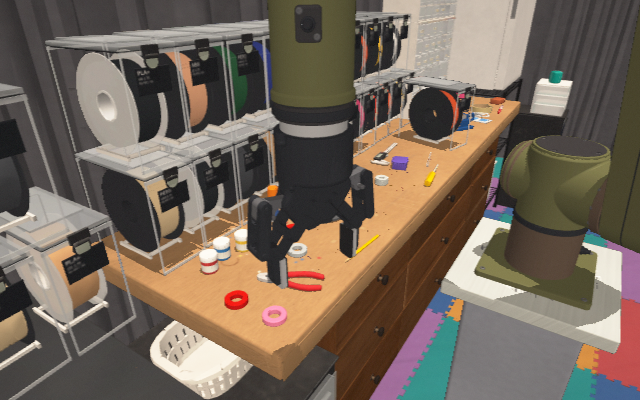

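View pics/side0.png

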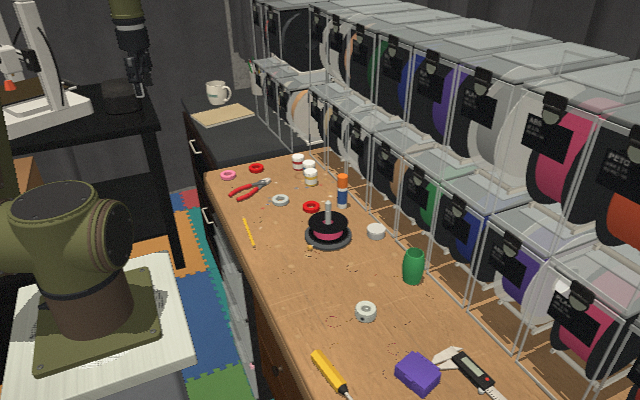

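View pics/wrist0.png

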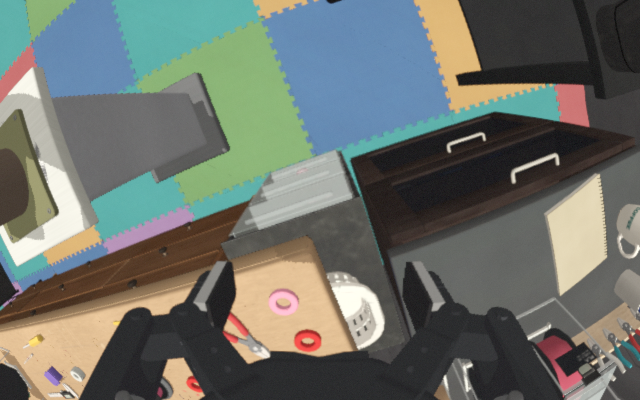

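The scene view shows a grey ring at (298,250), partly behind the gripper, plus a red one at (237,302), a pink one at (274,318) and another red one at (291,226). The side view shows the grey ring at (280,200), red ones at (257,168) and (312,207), pink at (228,175), the spool stand at (328,232), the grey tin at (375,232) and the collar at (365,312). The wrist view only shows the pink and red rings.

Candidates for the ring: grey side(280,200), red (257,168), red (312,207), pink (228,175). Candidates for the collar: (365,312) or the tin (375,232). I choose the grey ring and the holed collar at (365,312), and check both in one crop.

Run:
```python
from h import *
im=cv2.imread("pics/side0.png")[185:330,240:400]
cv2.imwrite("pics/crop1.png",cv2.resize(im,None,fx=4,fy=4,interpolation=cv2.INTER_CUBIC))
print(at_z("side",(280,200.5),.006),at_z("scene",(298,250),.0))
print("tip",[ (h,at_z("side",(327.5,201.5),h)) for h in (.09,.107)])
for n in ["glue_stick","printed_vase","nozzle_tin","ring","stand","post_foot"]:
    for r in manip.pinpoint("side",n)[:4]: print(n,np.round(r["uv"]),round(r["confidence"],2),np.round(at_z("side",r["uv"],0),3))
```

```text
[0.44761792 0.22609265 0.006     ] [0.45404924 0.22605604 0.        ]
tip [(0.09, array([0.50087574, 0.04980269, 0.09      ])), (0.107, array([0.48945369, 0.02583042, 0.107     ]))]
glue_stick [344. 208.] 0.72 [0.587 0.129 0.   ]
glue_stick [362. 311.] 0.16 [ 0.456 -0.198  0.   ]
printed_vase [412. 281.] 0.75 [ 0.588 -0.168  0.   ]
nozzle_tin [375. 237.] 0.8 [ 0.595 -0.009  0.   ]
ring [313. 208.] 0.5 [0.514 0.165 0.   ]
ring [227. 175.] 0.44 [0.36  0.431 0.   ]
ring [258. 169.] 0.41 [0.452 0.427 0.   ]
stand [327. 237.] 0.75 [0.495 0.04  0.   ]
post_foot [330. 233.] 0.96 [0.507 0.05  0.   ]
```

View pics/crop1.png

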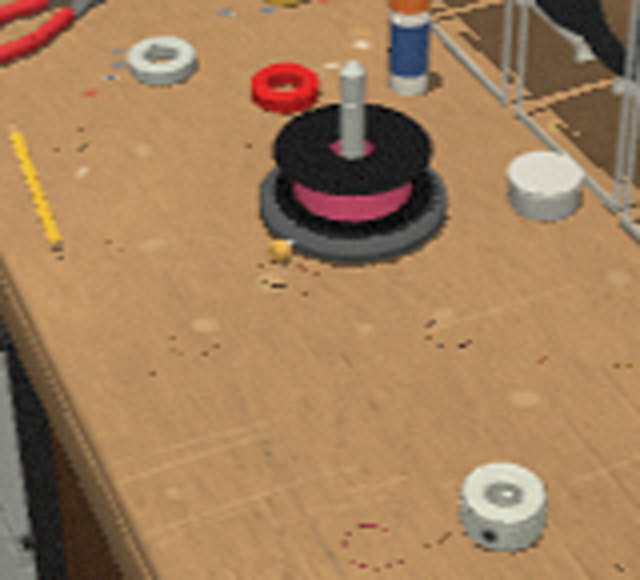

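The crop confirms it: the grey steel ring is at side px (280,200), the post tip at (328,201), and the collar with bore and ball at (365,312). The plain tin at (376,231) is a bystander. I'll move towards the ring and look again with the wrist camera.

>>> {"op": "step_arm", "data": {
  "plan": [
    {"linear":[-0.0275,-0.026,0.008]},
    {"linear":[-0.0275,-0.026,0.008]},
    {"linear":[-0.0275,-0.026,0.008]},
    {"linear":[-0.0275,-0.026,0.008]},
    {"linear":[-0.0275,-0.026,0.008]},
    {"linear":[-0.0275,-0.026,0.008]},
    {"linear":[-0.0275,-0.026,0.008]},
    {"linear":[-0.0275,-0.026,0.008]},
    {"linear":[0,0,0]},
    {"linear":[0,0,0]}
  ],
  "squeeze": 40
}}

```text
validation failed for argument at $.pl...
```

```bash
cat >> h.py <<'E'
from scipy.spatial.transform import Rotation as Ro
def rel(X,s=None):
    "world target -> shift in tool axes"
    s=s or manip.sense(); return Ro.from_euler("xyz",s["tool_rot"],degrees=True).as_matrix().T@(np.array(X)-s["position"])
E
python3 - <<'E'
from h import *
s=manip.sense();print(s["t"],s["position"],s["tool_rot"])
o,d=ray("wrist",(320,200));print("cam",rel(o),d)
im=manip.camera("wrist");cv2.imwrite("pics/w1.png",im)
for r in manip.trace("wrist","ring")[:5]:
    m=r["mask"].astype(np.uint8);v,u=np.nonzero(m);e=cv2.fitEllipse(max(cv2.findContours(m,0,1)[0],key=cv2.contourArea))
    print(round(r["confidence"],2),np.round(e[0],1),im[m>0].mean(0).round(),at_z("wrist",e[0],.007).round(4))
for n in ["ring","post_foot","spool"]:
  for r in manip.pinpoint("wrist",n)[:4]: print(n,r["uv"],round(r["confidence"],2),at_z("wrist",r["uv"],{"ring":0,"post_foot":.01,"spool":.014}[n]).round(4))
E
```

```text
1.2 [0.19490915 0.54093819 0.23129297] [-1.79996378e+02 -2.48838697e-04  1.60186369e+02]
cam [ 0.08288009  0.00135576 -0.14194482] [ 0.2976005  -0.10312127 -0.94910481]
0.89 [307.5 340. ] [ 71.  79. 219.] [0.4472 0.4323 0.007 ]
0.6 [283.2 301.2] [190. 175. 239.] [0.3608 0.4271 0.007 ]
0.59 [192.7 383.7] [ 66.  71. 214.] [0.5091 0.1612 0.007 ]
ring [304.0, 336.1] 0.85 [0.4431 0.4276 0.    ]
ring [285.4, 299.5] 0.85 [0.3636 0.4288 0.    ]
ring [199.0, 381.6] 0.51 [0.512  0.1732 0.    ]
ring [75.6, 374.2] 0.39 [ 0.4697 -0.2392  0.    ]
spool [146.2, 381.4] 0.51 [0.4852 0.0491 0.014 ]
```

View pics/w1.png

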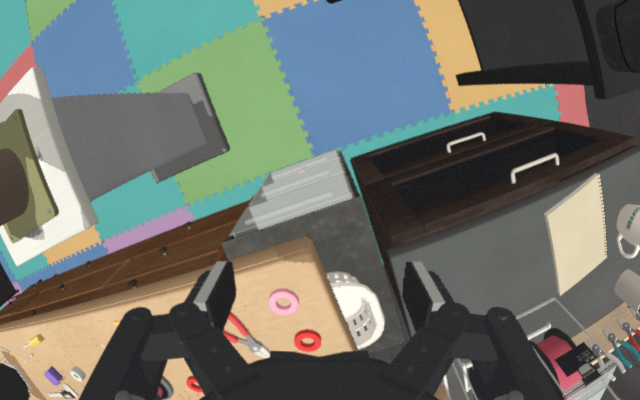

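The wrist view is unchanged because the move was refused; rows probably need all three fields.

>>> {"op": "step_arm", "data": {
  "plan": [
    {"linear":[-0.0313,-0.0208,0.007],"dr":[0,0,0],"grip":0},
    {"linear":[-0.0313,-0.0208,0.007],"dr":[0,0,0],"grip":0},
    {"linear":[-0.0313,-0.0208,0.007],"dr":[0,0,0],"grip":0},
    {"linear":[-0.0313,-0.0208,0.007],"dr":[0,0,0],"grip":0},
    {"linear":[-0.0313,-0.0208,0.007],"dr":[0,0,0],"grip":0},
    {"linear":[-0.0313,-0.0208,0.007],"dr":[0,0,0],"grip":0},
    {"linear":[-0.0313,-0.0208,0.007],"dr":[0,0,0],"grip":0},
    {"linear":[-0.0313,-0.0208,0.007],"dr":[0,0,0],"grip":0},
    {"linear":[-0.0313,-0.0208,0.007],"dr":[0,0,0],"grip":0},
    {"linear":[-0.0313,-0.0208,0.007],"dr":[0,0,0],"grip":0}
  ],
  "squeeze": 40
}}

```text
t: 2.28
position: [0.4198, 0.2377, 0.1613]
tool_rot: [180.0, 0.0, 160.2]
wrist_force: [0.7, 1.4, -0.6]
finger_gap: 1.002
finger_force: 0.0
```

```bash
cat > look.py <<'E'
from h import *
import sys
def look(tag,cam="wrist",things=(),zs={}):
    s=manip.sense();print(round(s["t"],2),s["position"].round(4),s["tool_rot"].round(2),"gap",round(s["finger_gap"],3))
    im=manip.camera(cam);cv2.imwrite(f"pics/{tag}.png",im)
    for n,zt in things:
      for r in manip.trace(cam,n)[:4]:
        if r["confidence"]<.3: continue
        m=r["mask"].astype(np.uint8);e=cv2.fitEllipse(max(cv2.findContours(m,0,1)[0],key=cv2.contourArea))
        X=at_z(cam,e[0],zt);print("trace",n,round(r["confidence"],2),np.round(e[0],1),np.round(e[1]),im[m>0].mean(0).round(),X.round(4),"rel",rel(X).round(4))
E
python3 - <<'E'
from look import *
look("w2",things=[("ring",.006)])
for n,z in [("ring",0),("post_foot",.01),("spool",.014),("stand",0)]:
  for r in manip.pinpoint("wrist",n)[:4]: print(n,np.round(r["uv"]),round(r["confidence"],2),at_z("wrist",r["uv"],z).round(4),rel(at_z("wrist",r["uv"],z)).round(4))
E
```

```text
2.28 [0.4198 0.2377 0.1613] [1.7996e+02 3.0000e-02 1.6020e+02] gap 1.002
trace ring 0.81 [324.6 214.2] [42. 43.] [102. 109. 112.] [0.4532 0.231  0.006 ] rel [-0.0308  0.0073  0.1546]
trace ring 0.77 [288.1 277.7] [36. 40.] [ 40.  46. 153.] [0.5118 0.1661 0.006 ] rel [-0.1082 -0.0334  0.1548]
trace ring 0.72 [472.2  75.8] [39. 43.] [128. 114. 179.] [0.3654 0.4221 0.006 ] rel [0.1174 0.1565 0.1541]
trace ring 0.56 [494.  152.7] [36. 39.] [ 38.  42. 157.] [0.451  0.4267 0.006 ] rel [0.0387 0.1902 0.1542]
ring [292. 273.] 0.8 [0.5086 0.1727 0.    ] [-0.1052 -0.0299  0.1609]
ring [469.  75.] 0.79 [0.3622 0.425  0.    ] [0.1191 0.1567 0.1608]
ring [325. 210.] 0.64 [0.45   0.2339 0.    ] [-0.029   0.0074  0.1609]
ring [490. 153.] 0.6 [0.45   0.4275 0.    ] [0.0375 0.1892 0.1608]
spool [189. 296.] 0.76 [0.4935 0.0449 0.014 ] [-0.1364 -0.1573  0.1472]
spool [297. 326.] 0.64 [0.5746 0.1561 0.014 ] [-0.1748 -0.0251  0.1472]
```

View pics/w2.png

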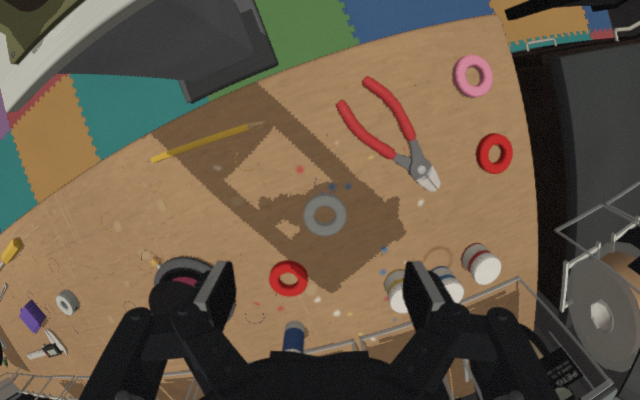

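The grey ring sits at (325,214) between the fingers, with red at (288,278) as the look-alike. I'll centre over the ring, descend, settle and re-look.

>>> {"op": "step_arm", "data": {
  "plan": [
    {"linear":[-0.017,0.002,0.025],"dr":[0,0,0],"grip":0.1},
    {"linear":[-0.016,0.002,0.025],"dr":[0,0,0],"grip":0.15},
    {"linear":[0,0,0.025],"dr":[0,0,0],"grip":0.2},
    {"linear":[0,0,0.025],"dr":[0,0,0],"grip":0.2},
    {"linear":[0,0,0],"dr":[0,0,0],"grip":0.2},
    {"linear":[0,0,0],"dr":[0,0,0],"grip":0.2},
    {"linear":[0,0,0],"dr":[0,0,0],"grip":0.2}
  ]
}}

```text
t: 3.17
position: [0.4514, 0.2331, 0.0623]
tool_rot: [179.9, 0.0, 160.3]
wrist_force: [0.3, 1.1, -0.2]
finger_gap: 0.803
finger_force: 0.0
```

Run:
```python
from look import *
look("w3",things=[("ring",.006)])
for n,z in [("ring",0),("ring",0)][:1]:
  for r in manip.pinpoint("wrist",n)[:2]: print(n,np.round(r["uv"]),round(r["confidence"],2),at_z("wrist",r["uv"],z).round(4),rel(at_z("wrist",r["uv"],z)).round(4))
```

```text
3.17 [0.4514 0.2331 0.0623] [1.7995e+02 5.0000e-02 1.6030e+02] gap 0.803
trace ring 0.97 [318.2 223.3] [62. 63.] [121. 128. 130.] [0.4529 0.2338 0.006 ] rel [-0.0002  0.0009  0.057 ]
trace ring 0.89 [551.2 137.5] [44. 57.] [ 39.  44. 156.] [0.4497 0.4304 0.006 ] rel [0.0693 0.1849 0.0573]
trace ring 0.68 [523.4  29.9] [48. 60.] [127. 113. 177.] [0.3636 0.4252 0.006 ] rel [0.1485 0.1509 0.057 ]
trace ring 0.63 [270.4 310.9] [48. 49.] [ 34.  37. 141.] [0.5134 0.1705 0.006 ] rel [-0.0785 -0.0382  0.0571]
ring [319. 218.] 0.98 [0.4514 0.235  0.    ] [0.0017 0.0017 0.063 ]
ring [546. 138.] 0.95 [0.4508 0.4291 0.    ] [0.0679 0.1842 0.0633]
```

>>> {"op": "step_arm", "data": {
  "plan": [
    {"linear":[0,0.001,0.02],"dr":[0,0,0],"grip":0.25},
    {"linear":[0,0,0.02],"dr":[0,0,0],"grip":0.3},
    {"linear":[0,0,0.015],"dr":[0,0,0],"grip":0.3},
    {"linear":[0,0,0.008],"dr":[0,0,0],"grip":0.3},
    {"linear":[0,0,0],"dr":[0,0,0],"grip":0.3},
    {"linear":[0,0,0],"dr":[0,0,0],"grip":0.7},
    {"linear":[0,0,0],"dr":[0,0,0],"grip":0.7},
    {"linear":[0,0,0],"dr":[0,0,0],"grip":0.7},
    {"linear":[0,0,0],"dr":[0,0,0],"grip":0.7}
  ],
  "squeeze": 40
}}

```text
t: 4.07
position: [0.4524, 0.233, -0.0005]
tool_rot: [179.9, 0.1, 160.2]
wrist_force: [-0.5, -0.8, 5.5]
finger_gap: 0.484
finger_force: 41.1
```

>>> {"op": "step_arm", "data": {
  "plan": [
    {"linear":[0,0,-0.01],"dr":[0,0,0],"grip":0.7},
    {"linear":[0,0,-0.025],"dr":[0,0,0],"grip":0.7},
    {"linear":[0,0,-0.035],"dr":[0,0,0],"grip":0.7},
    {"linear":[0,0,-0.035],"dr":[0,0,0],"grip":0.7},
    {"linear":[0,0,-0.03],"dr":[0,0,0],"grip":0.7},
    {"linear":[0,0,-0.015],"dr":[0,0,0],"grip":0.7},
    {"linear":[0,0,0],"dr":[0,0,0],"grip":0.7},
    {"linear":[0,0,0],"dr":[0,0,0],"grip":0.7}
  ]
}}

```text
t: 4.73
position: [0.4522, 0.2329, 0.1498]
tool_rot: [179.9, 0.1, 160.2]
wrist_force: [-0.9, -1.0, -1.3]
finger_gap: 0.49
finger_force: 40.9
```

Run:
```python
from look import *
s=manip.sense()
look("w4",things=[("ring",s["position"][2]+.006)])
for n,z in [("post_foot",.01),("spool",.014),("stand",0)]:
  for r in manip.pinpoint("wrist",n)[:2]: print(n,np.round(r["uv"]),round(r["confidence"],2),at_z("wrist",r["uv"],z).round(4),rel(at_z("wrist",r["uv"],z)).round(4))
print(s["wrist_force"],s["finger_force"])
```

```text
4.73 [0.4522 0.2329 0.1498] [1.7987e+02 1.4000e-01 1.6019e+02] gap 0.49
trace ring 0.93 [318.8 267.5] [83. 87.] [106. 113. 115.] [0.4481 0.2345 0.1558] rel [ 0.0031  0.0013 -0.0083]
trace ring 0.89 [497.1 124.1] [39. 42.] [ 41.  46. 161.] [0.4074 0.34   0.1558] rel [ 0.077   0.0868 -0.0083]
trace ring 0.76 [471.7  43.1] [39. 45.] [131. 117. 182.] [0.3672 0.3378 0.1558] rel [ 0.1141  0.0711 -0.0082]
trace ring 0.51 [274.4 244.2] [10. 20.] [ 28.  31. 120.] [0.4286 0.2186 0.1558] rel [ 0.0159 -0.0202 -0.0083]
post_foot [179. 283.] 0.94 [0.4995 0.0434 0.01  ] [-0.1107 -0.1606  0.1371]
spool [176. 281.] 0.69 [0.4946 0.0437 0.014 ] [-0.1059 -0.1619  0.1329]
[-0.89858704 -1.00200208 -1.25149272] 40.89949859306216
```

View pics/w4.png

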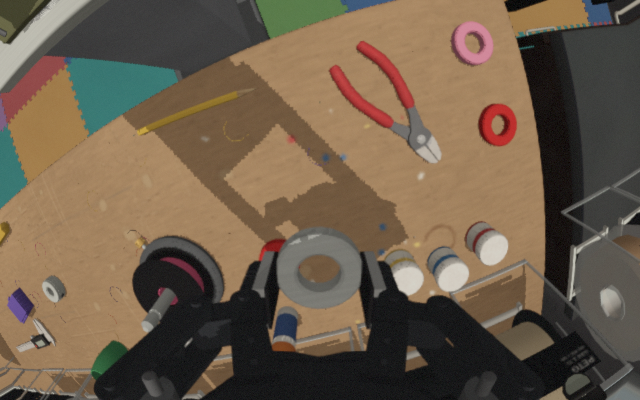

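The ring is held level at (319,268), and the spool with its post is at (178,285). I'll move past the post so that it shows on the camera side of the ring.

>>> {"op": "step_arm", "data": {
  "plan": [
    {"linear":[-0.026,-0.0268,0],"dr":[0,0,0],"grip":0.7},
    {"linear":[-0.026,-0.0268,0],"dr":[0,0,0],"grip":0.7},
    {"linear":[-0.026,-0.0268,0],"dr":[0,0,0],"grip":0.7},
    {"linear":[-0.026,-0.0268,0],"dr":[0,0,0],"grip":0.7},
    {"linear":[-0.026,-0.0268,0],"dr":[0,0,0],"grip":0.7},
    {"linear":[-0.026,-0.0268,0],"dr":[0,0,0],"grip":0.7},
    {"linear":[0,0,0],"dr":[0,0,0],"grip":0.7},
    {"linear":[0,0,0],"dr":[0,0,0],"grip":0.7},
    {"linear":[0,0,0],"dr":[0,0,0],"grip":0.7}
  ]
}}

```text
t: 5.73
position: [0.5429, 0.0285, 0.147]
tool_rot: [-180.0, -0.2, 160.1]
wrist_force: [-0.6, 0.5, -1.1]
finger_gap: 0.491
finger_force: 41.0
```

Run:
```python
from look import *
s=manip.sense()
look("w5",things=[("ring",s["position"][2]+.0065),("spool",.044)])
for n,z in [("post_foot",.01),("spool",.014),("stand",0)]:
  for r in manip.pinpoint("wrist",n)[:2]: print(n,np.round(r["uv"]),round(r["confidence"],2),at_z("wrist",r["uv"],z).round(4),rel(at_z("wrist",r["uv"],z)).round(4))
im=cv2.imread("pics/w5.png")[130:330,200:440];cv2.imwrite("pics/w5c.png",cv2.resize(im,None,fx=3,fy=3))
for z in(.09,.1,.107): print(z,proj("wrist",[.4985,.0434,z]))
```

```text
5.73 [0.5429 0.0285 0.147 ] [-179.97   -0.18  160.11] gap 0.491
trace ring 0.91 [444.5 112.8] [44. 46.] [ 50.  56. 182.] [0.4875 0.1119 0.1535] rel [ 0.0798  0.0588 -0.0059]
trace ring 0.89 [318.6 267.5] [81. 85.] [121. 127. 128.] [0.5415 0.0313 0.1535] rel [ 0.0017  0.0012 -0.0061]
trace ring 0.63 [597.   20.3] [22. 35.] [ 41.  45. 155.] [0.4572 0.237  0.1535] rel [ 0.1506  0.1663 -0.0057]
trace spool 0.74 [316.2 146.2] [110. 113.] [32. 32. 34.] [0.4986 0.0447 0.044 ] rel [ 0.0466 -0.0008  0.1038]
post_foot [319. 144.] 0.6 [0.502  0.0458 0.01  ] [0.0439 0.0013 0.138 ]
spool [317. 140.] 0.55 [0.4979 0.0453 0.014 ] [ 0.0478 -0.0006  0.1342]
stand [316. 138.] 0.82 [0.498  0.0446 0.    ] [ 0.0477 -0.0013  0.1483]
stand [317. 143.] 0.31 [0.5027 0.0436 0.    ] [ 0.043  -0.0006  0.1483]
0.09 [313.39517967 155.85171994]
0.1 [313.12289703 158.67662537]
0.107 [312.91561937 160.83096648]
```

View pics/w5c.png

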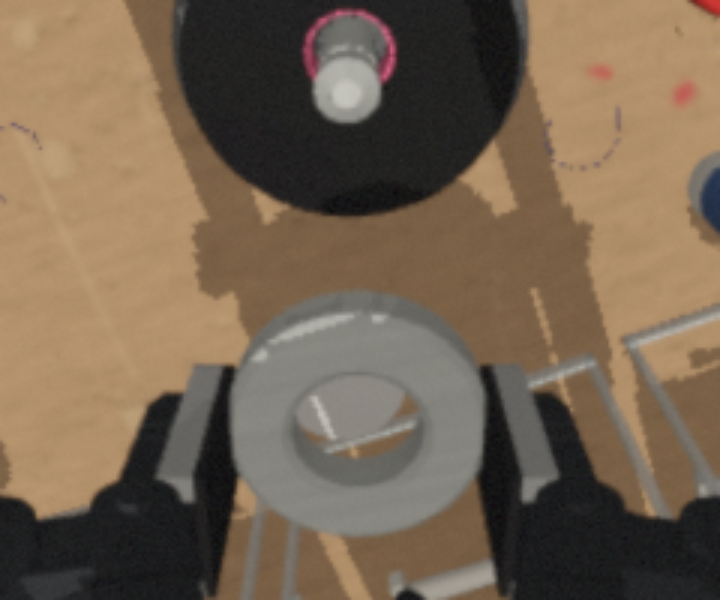

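The crop shows the post tip at full-image px (315.7,161) and the ring hole centre at about (319,267).

Run:
```python
from h import *
X=tri([("wrist",(315.7,161)),("side",(327.9,200.9))]);print("tri",X)
for z in(.09,.095,.1,.107): print(z,at_z("wrist",(315.7,161),z).round(4),at_z("side",(327.9,200.9),z).round(4),rel(at_z("wrist",(315.7,161),z)).round(4))
```

```text
tri [0.50035058 0.04436352 0.09514364]
0.09 [0.5023 0.0436 0.09  ] [0.5028 0.0517 0.09  ] [ 0.0435 -0.0007  0.0583]
0.095 [0.5013 0.044  0.095 ] [0.4994 0.0446 0.095 ] [ 0.0444 -0.0007  0.0533]
0.1 [0.5004 0.0444 0.1   ] [0.496  0.0375 0.1   ] [ 0.0454 -0.0006  0.0483]
0.107 [0.4992 0.0449 0.107 ] [0.4913 0.0276 0.107 ] [ 0.0468 -0.0005  0.0413]
```

>>> {"op": "step_arm", "data": {
  "plan": [
    {"linear":[0.02,-0.001,0],"dr":[0,0,0],"grip":0.7},
    {"linear":[0.023,-0.001,0],"dr":[0,0,0],"grip":0.7},
    {"linear":[0,0,0.02],"dr":[0,0,0],"grip":0.7},
    {"linear":[0,0,0.02],"dr":[0,0,0],"grip":0.7},
    {"linear":[0,0,0],"dr":[0,0,0],"grip":0.7},
    {"linear":[0,0,0],"dr":[0,0,0],"grip":0.7},
    {"linear":[0,0,0],"dr":[0,0,0],"grip":0.7}
  ]
}}

```text
t: 6.62
position: [0.5034, 0.0416, 0.109]
tool_rot: [180.0, 0.1, 160.2]
wrist_force: [1.1, -1.1, -0.8]
finger_gap: 0.492
finger_force: 41.0
```

Run:
```python
from look import *
s=manip.sense()
look("w6",things=[("ring",s["position"][2]+.0065)])
print(rel([.5005,.0442,.096]))
im=cv2.imread("pics/w6.png")[190:340,220:420];cv2.imwrite("pics/w6c.png",cv2.resize(im,None,fx=4,fy=4))
```

```text
6.62 [0.5034 0.0416 0.109 ] [1.7998e+02 6.0000e-02 1.6023e+02] gap 0.492
trace ring 0.81 [621.6  50.8] [23. 38.] [ 37.  42. 147.] [0.4394 0.2693 0.1155] rel [ 0.138   0.1926 -0.0063]
trace ring 0.8 [318.7 267.6] [82. 86.] [113. 119. 120.] [0.5028 0.0432 0.1155] rel [ 0.0017  0.0013 -0.0061]
[0.00424229 0.00146978 0.01337624]
```

View pics/w6c.png

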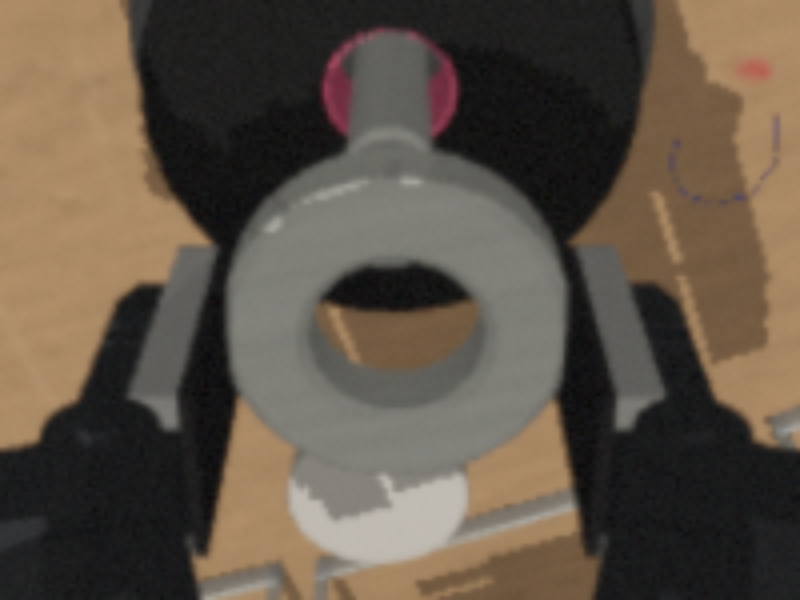

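Run:
```python
from h import *
for z in (.094,.097): print(rel(at_z("wrist",(317,255.8),z)))
c=[proj("wrist",[.5005,.0442,.096])];print(c)
```

```text
[-0.0032101   0.00029276  0.01539132]
[-0.00156693  0.00031265  0.0123878 ]
[array([319.04914563, 245.88813564])]
```

>>> {"op": "step_arm", "data": {
  "plan": [
    {"linear":[0.0015,-0.0005,0],"dr":[0,0,0],"grip":0.7},
    {"linear":[0,0,0.008],"dr":[0,0,0],"grip":0.7},
    {"linear":[0,0,0.008],"dr":[0,0,0],"grip":0.7},
    {"linear":[0,0,0.008],"dr":[0,0,0],"grip":0.7},
    {"linear":[0,0,0],"dr":[0,0,0],"grip":0.7},
    {"linear":[0,0,0],"dr":[0,0,0],"grip":0.7}
  ]
}}

```text
t: 7.22
position: [0.5003, 0.0412, 0.0833]
tool_rot: [-180.0, -0.1, 160.2]
wrist_force: [-0.5, -0.4, -0.4]
finger_gap: 0.488
finger_force: 41.0
```

Run:
```python
from look import *
look("w7",things=[])
im=cv2.imread("pics/w7.png")[190:340,220:420];cv2.imwrite("pics/w7c.png",cv2.resize(im,None,fx=4,fy=4))
```

```text
7.22 [0.5003 0.0412 0.0833] [-1.7995e+02 -1.4000e-01  1.6018e+02] gap 0.488
```

View pics/w7c.png

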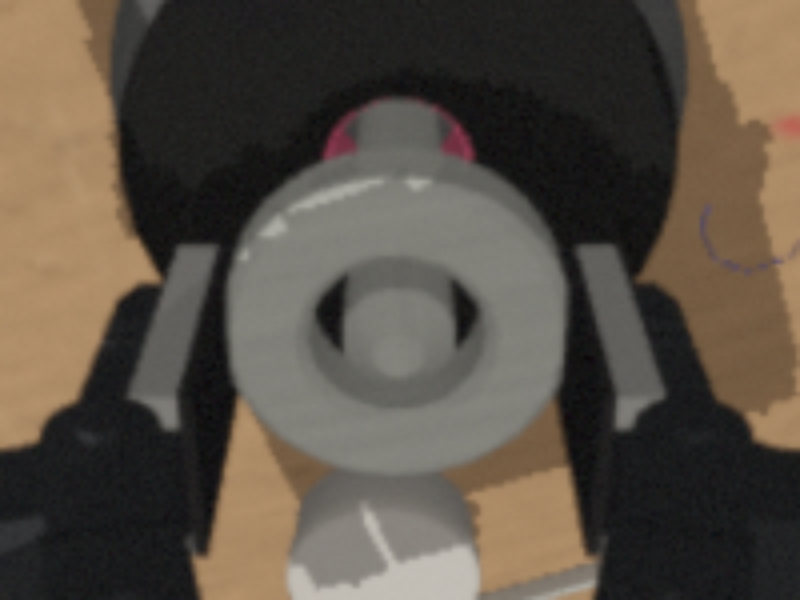

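The post tip shows inside the ring hole at crop (395,355), laterally centred. I'll lower to the spool.

>>> {"op": "step_arm", "data": {
  "plan": [
    {"linear":[0,0,0.012],"dr":[0,0,0],"grip":0.7},
    {"linear":[0,0,0.012],"dr":[0,0,0],"grip":0.7},
    {"linear":[0,0,0.009],"dr":[0,0,0],"grip":0.7},
    {"linear":[0,0,0.004],"dr":[0,0,0],"grip":0.7},
    {"linear":[0,0,0.0015],"dr":[0,0,0],"grip":0.7},
    {"linear":[0,0,0],"dr":[0,0,0],"grip":0.7},
    {"linear":[0,0,0],"dr":[0,0,0],"grip":0.7}
  ]
}}

```text
t: 7.85
position: [0.5015, 0.0413, 0.0461]
tool_rot: [180.0, 0.0, 160.2]
wrist_force: [0.4, 1.0, -1.3]
finger_gap: 0.49
finger_force: 41.0
```

>>> {"op": "step_arm", "data": {
  "plan": [
    {"linear":[0,0,0.0015],"dr":[0,0,0],"grip":0.7},
    {"linear":[0,0,0],"dr":[0,0,0],"grip":0.7},
    {"linear":[0,0,0],"dr":[0,0,0],"grip":0.35},
    {"linear":[0,0,0],"dr":[0,0,0],"grip":0.3},
    {"linear":[0,0,0],"dr":[0,0,0],"grip":0.3},
    {"linear":[0,0,0],"dr":[0,0,0],"grip":0.3}
  ]
}}

```text
t: 8.35
position: [0.5013, 0.0413, 0.0445]
tool_rot: [180.0, 0.0, 160.2]
wrist_force: [0.2, -0.4, -0.5]
finger_gap: 0.7
finger_force: 0.0
```

>>> {"op": "step_arm", "data": {
  "plan": [
    {"linear":[0,0,-0.015],"dr":[0,0,0],"grip":0.3},
    {"linear":[0,0,-0.03],"dr":[0,0,0],"grip":0.3},
    {"linear":[0,0,-0.035],"dr":[0,0,0],"grip":0.3},
    {"linear":[0,0,-0.03],"dr":[0,0,0],"grip":0.2},
    {"linear":[0,0,0],"dr":[0,0,0],"grip":0.2},
    {"linear":[0,0,0],"dr":[0,0,0],"grip":0.2}
  ]
}}

```text
t: 8.85
position: [0.5029, 0.0413, 0.1565]
tool_rot: [179.9, 0.3, 160.2]
wrist_force: [-1.0, 0.4, -0.1]
finger_gap: 0.797
finger_force: 0.0
```

Run:
```python
from look import *
look("w8",things=[("ring",.05),("collar",.01)])
im=cv2.imread("pics/w8.png")[130:330,200:440];cv2.imwrite("pics/w8c.png",cv2.resize(im,None,fx=3,fy=3))
for r in manip.pinpoint("wrist","collar")[:3]: print(r["uv"],r["confidence"],at_z("wrist",r["uv"],0),rel(at_z("wrist",r["uv"],0)))
```

```text
8.85 [0.5029 0.0413 0.1565] [179.9    0.3  160.19] gap 0.797
trace ring 0.91 [318.2 197. ] [49. 50.] [137. 144. 145.] [0.4969 0.0434 0.05  ] rel [0.004  0.0008 0.1039]
trace ring 0.79 [439.4 153.2] [42. 43.] [ 45.  50. 172.] [0.4948 0.1528 0.05  ] rel [0.0431 0.103  0.1039]
trace ring 0.64 [594.7  51.2] [23. 34.] [ 37.  42. 147.] [0.4417 0.3727 0.05  ] rel [0.1676 0.2919 0.1039]
trace ring 0.45 [576.9   1.3] [ 3. 16.] [ 93.  87. 139.] [0.3863 0.3648 0.05  ] rel [0.217  0.2658 0.104 ]
trace collar 0.78 [111.2 222.9] [29. 34.] [131. 140. 142.] [ 0.4541 -0.2023  0.01  ] rel [-0.0397 -0.2446  0.1434]
[116.8, 221.3] 0.79 [ 0.45617549 -0.20142854  0.        ] [-0.04162121 -0.24299758  0.15305147]
```

View pics/w8c.png

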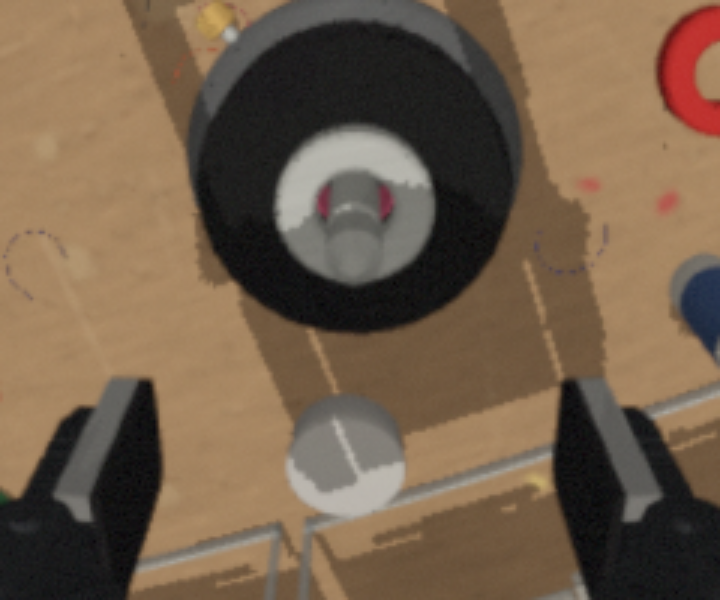

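The ring lies flat on the spool round the post, at crop (355,205), and the tip shows at (353,255). That was my eleventh picture, one over the limit of 10, so from here I work from numbers only.

Run:
```python
from h import *
for v in (214,217):
  for z in(.09,.1): print(v,z,at_z("wrist",(317.7,v),z).round(4))
```

```text
214 0.09 [0.4957 0.0433 0.09  ]
214 0.1 [0.4921 0.0446 0.1   ]
217 0.09 [0.4978 0.0425 0.09  ]
217 0.1 [0.4942 0.0439 0.1   ]
```

>>> {"op": "step_arm", "data": {
  "plan": [
    {"linear":[-0.0057,-0.0349,0],"dr":[0,0,0],"grip":0.2},
    {"linear":[-0.0057,-0.0349,0],"dr":[0,0,0],"grip":0.2},
    {"linear":[-0.0057,-0.0349,0],"dr":[0,0,0],"grip":0.2},
    {"linear":[-0.0057,-0.0349,0],"dr":[0,0,0],"grip":0.2},
    {"linear":[-0.0057,-0.0349,0],"dr":[0,0,0],"grip":0.2},
    {"linear":[-0.0057,-0.0349,0.02],"dr":[0,0,0],"grip":0.2},
    {"linear":[-0.0057,-0.0349,0.02],"dr":[0,0,0],"grip":0.2},
    {"linear":[0,0,0.03],"dr":[0,0,0],"grip":0.2},
    {"linear":[0,0,0.02],"dr":[0,0,0],"grip":0.2},
    {"linear":[0,0,0],"dr":[0,0,0],"grip":0.2}
  ]
}}

```text
t: 9.88
position: [0.4516, -0.2009, 0.0594]
tool_rot: [179.9, -0.6, 160.1]
wrist_force: [-0.3, 0.7, -0.2]
finger_gap: 0.802
finger_force: 0.0
```

>>> {"op": "step_arm", "data": {
  "plan": [
    {"linear":[0,0,0],"dr":[0,0,0],"grip":0.2},
    {"linear":[0,0,0],"dr":[0,0,0],"grip":0.2}
  ]
}}

```text
t: 10.05
position: [0.4561, -0.2018, 0.0643]
tool_rot: [180.0, -0.0, 160.2]
wrist_force: [0.3, 0.5, 1.3]
finger_gap: 0.801
finger_force: 0.0
```

Run:
```python
from look import *
look("w9",things=[("collar",.012)])
for n,z in [("collar",0),("balls",.01)]:
  for r in manip.pinpoint("wrist",n)[:2]: print(n,np.round(r["uv"],1),round(r["confidence"],2),rel(at_z("wrist",r["uv"],z)).round(4))
```

```text
10.05 [ 0.4561 -0.2018  0.0643] [ 1.7999e+02 -4.0000e-02  1.6021e+02] gap 0.801
trace collar 0.76 [312.7 229.2] [58. 60.] [105. 114. 115.] [ 0.459  -0.2059  0.012 ] rel [-0.0031 -0.0029  0.0534]
collar [313.7 220.5] 0.94 [-0.0016 -0.0024  0.0655]
balls [310.4 228.9] 0.89 [-0.0038 -0.0045  0.0556]
```

>>> {"op": "step_arm", "data": {
  "plan": [
    {"linear":[-0.003,-0.003,0.02],"dr":[0,0,0],"grip":0.25},
    {"linear":[0,0,0.02],"dr":[0,0,0],"grip":0.3},
    {"linear":[0,0,0.015],"dr":[0,0,0],"grip":0.3},
    {"linear":[0,0,0.007],"dr":[0,0,0],"grip":0.3},
    {"linear":[0,0,0],"dr":[0,0,0],"grip":0.3},
    {"linear":[0,0,0],"dr":[0,0,0],"grip":0.7},
    {"linear":[0,0,0],"dr":[0,0,0],"grip":0.7},
    {"linear":[0,0,0],"dr":[0,0,0],"grip":0.7},
    {"linear":[0,0,0],"dr":[0,0,0],"grip":0.7}
  ],
  "squeeze": 60
}}

```text
t: 11.0
position: [0.4585, -0.2062, 0.0037]
tool_rot: [-180.0, 0.1, 160.2]
wrist_force: [-0.8, 1.0, 7.6]
finger_gap: 0.44
finger_force: 60.5
```

>>> {"op": "step_arm", "data": {
  "plan": [
    {"linear":[0,0,-0.01],"dr":[0,0,0],"grip":0.7},
    {"linear":[0,0,-0.025],"dr":[0,0,0],"grip":0.7},
    {"linear":[0,0,-0.035],"dr":[0,0,0],"grip":0.7},
    {"linear":[0,0,-0.035],"dr":[0,0,0],"grip":0.7},
    {"linear":[0,0,-0.03],"dr":[0,0,0],"grip":0.7},
    {"linear":[0,0,-0.015],"dr":[0,0,0],"grip":0.7},
    {"linear":[0,0,0],"dr":[0,0,0],"grip":0.7},
    {"linear":[0,0,0],"dr":[0,0,0],"grip":0.7}
  ]
}}

```text
t: 11.67
position: [0.458, -0.2061, 0.1535]
tool_rot: [-180.0, 0.2, 160.2]
wrist_force: [-0.0, 0.2, -2.8]
finger_gap: 0.439
finger_force: 60.8
```

Run:
```python
from look import *
s=manip.sense();z=s["position"][2]
look("w10",things=[("collar",z+.0195)])
for n,zz in [("collar",z),("balls",z+.01)]:
  for r in manip.pinpoint("wrist",n)[:2]: print(n,np.round(r["uv"],1),round(r["confidence"],2),rel(at_z("wrist",r["uv"],zz)).round(4))
print("to post",rel([.5003,.0445,.15]))
# dark bore in the held collar
g=cv2.cvtColor(cv2.imread("pics/w10.png"),6)
m=((cv2.GaussianBlur(g,(3,3),0)));
for row in range(230,310,3): print(row," ".join("%3d"%v for v in g[row,280:361:3]))
```

```text
11.67 [ 0.458  -0.2061  0.1535] [-1.7997e+02  1.6000e-01  1.6019e+02] gap 0.439
trace collar 0.95 [318.5 269.4] [78. 81.] [102. 110. 112.] [ 0.4474 -0.2007  0.173 ] rel [ 0.0101  0.0012 -0.0217]
collar [316.4 261.1] 0.58 [ 0.0036  0.0001 -0.0027]
balls [317.7 270. ] 0.6 [ 0.0044  0.0008 -0.0129]
to post [0.0432991  0.24981977 0.00090945]
230 133 132 107  87  86  85  88  87  88  87  91  95  94  92  96  92  93  86  82  85  88  89  85  85  85  89  88
233 132 130 115  84  86  88  87  92  91  97  94  93  95  95  98  94  95  90  95  89  86  89  88  88  85  79  84
236 125 127 108  82  82  86  93  97  91  96  95  93  96  95  96  96  95  94  93  91  91  90  87  81  81  85  86
239 127 133  90  83  87  91  93  95  91  91  93  93  98  99 101  93  97  94  94  92  89  92  93  88  85  87  86
242 129 126  86  88  93  91  94  98  97 108  96  96  96  95  97  95 103  93 110  94  93  94  93  89  85  86  85
245 126 124  83  91  92  99  97  98  97  98 100 105 105 104 106 102 101  95  92 104  98  96  94  91  86  87  89
248 128 125  45  90 113  94  96 105 112 117 119 121 120 121 120 120 117 110 107 100  93 
[... 1563 characters left out ...]
 119 124 123 120 121  65  21
293  14 109 112 120 119 119 118 119 120 118 120 120 118 121 120 117 114 117 121 120 123 125 121 121 107  91  19
296  18 127 124 118 118 120 117 121 119 119 122 122 119 119 119 119 120 122 119 120 125 122 121 118 132 120  19
299  33 123 128 124 116 120 120 120 120 122 125 123 123 122 121 119 123 120 120 124 124 121 120 128 132 119  15
302  45 129 127 125 124 119 120 121 122 123 121 120 121 121 120 121 121 119 123 124 123 115 131 130 128 127  28
305  71 127 127 128 131 128 123 118 123 122 120 122 120 121 121 123 120 120 123 118 127 135 133 133 133 132  43
308  86 127 127 127 125 126 128 127 129 121 123 122 121 120 124 121 116 127 130 132 134 132 132 133 133 132  72
```

>>> {"op": "step_arm", "data": {
  "plan": [
    {"linear":[-0.0024,0.0355,0],"dr":[0,0,0],"grip":0.7},
    {"linear":[-0.0024,0.0355,0],"dr":[0,0,0],"grip":0.7},
    {"linear":[-0.0024,0.0355,0],"dr":[0,0,0],"grip":0.7},
    {"linear":[-0.0024,0.0355,0],"dr":[0,0,0],"grip":0.7},
    {"linear":[-0.0024,0.0355,0],"dr":[0,0,0],"grip":0.7},
    {"linear":[-0.0024,0.0355,0],"dr":[0,0,0],"grip":0.7},
    {"linear":[-0.0024,0.0355,0],"dr":[0,0,0],"grip":0.7},
    {"linear":[0,0,0],"dr":[0,0,0],"grip":0.7},
    {"linear":[0,0,0],"dr":[0,0,0],"grip":0.7},
    {"linear":[0,0,0],"dr":[0,0,0],"grip":0.7}
  ]
}}

```text
t: 12.7
position: [0.5566, 0.0223, 0.1507]
tool_rot: [-179.9, -0.2, 160.3]
wrist_force: [0.1, -0.2, -3.0]
finger_gap: 0.439
finger_force: 61.1
```

>>> {"op": "step_arm", "data": {
  "plan": [
    {"linear":[0,0,0],"dr":[0,0,0],"grip":0.7},
    {"linear":[0,0,0],"dr":[0,0,0],"grip":0.7},
    {"linear":[0,0,0],"dr":[0,0,0],"grip":0.7}
  ]
}}

```text
t: 12.95
position: [0.5573, 0.021, 0.1521]
tool_rot: [-180.0, -0.0, 160.1]
wrist_force: [0.3, 0.2, -1.3]
finger_gap: 0.439
finger_force: 61.1
```

Run:
```python
from look import *
s=manip.sense();z=s["position"][2]
print("bore in hand",rel(at_z("wrist",(318.5,277),z+.0163)))
look("w11",things=[("ring",.056),("spool",.044),("collar",z+.0163)])
for n,zz in [("post_foot",.01),("spool",.014)]:
  for r in manip.pinpoint("wrist",n)[:2]: print(n,np.round(r["uv"],1),round(r["confidence"],2),at_z("wrist",r["uv"],zz).round(4),rel(at_z("wrist",r["uv"],zz)).round(4))
for zz in (.056,.09,.1): print(zz,proj("wrist",[.5003,.0445,zz]))
g=cv2.cvtColor(cv2.imread("pics/w11.png"),6)
u,v=proj("wrist",[.5003,.0445,.097]).round().astype(int);print(u,v)
print("    "," ".join("%3d"%c for c in range(u-26,u+27,2)))
for row in range(v-34,v+30,2): print(row," ".join("%3d"%x for x in g[row,u-26:u+27:2]))
```

```text
bore in hand [ 0.00259243  0.00114981 -0.01629906]
12.95 [0.5573 0.021  0.1521] [-1.7998e+02 -3.0000e-02  1.6009e+02] gap 0.439
trace ring 0.93 [318.7 130.3] [55. 56.] [176. 184. 185.] [0.5014 0.0429 0.056 ] rel [0.0601 0.0012 0.0963]
trace ring 0.72 [595.3  11.6] [22. 30.] [ 39.  44. 151.] [0.4571 0.3641 0.056 ] rel [0.2111 0.2882 0.0963]
trace ring 0.64 [445.3  96.2] [43. 47.] [ 51.  57. 181.] [0.5066 0.1483 0.056 ] rel [0.0911 0.1022 0.0963]
trace spool 0.74 [318.4 126.1] [111. 112.] [31. 31. 32.] [0.4993 0.0436 0.044 ] rel [0.0624 0.0011 0.1084]
trace collar 0.91 [318.6 269.6] [79. 82.] [117. 126. 127.] [0.552  0.0249 0.1684] rel [ 0.0065  0.0012 -0.016 ]
post_foot [322.9 123.7] 0.75 [0.5014 0.0475 0.01  ] [0.0618 0.0051 0.1425]
spool [316.4 122.7] 0.93 [0.4982 0.0424 0.014 ] [ 0.063  -0.0008  0.1385]
0.056 [319.42912987 128.14908822]
0.09 [319.53645028 132.68672404]
0.1 [319.57499631 134.32015031]
320 134
     294 296 298 300 302 304 306 308 310 312 314 316 318 320 322 324 326 328 330 332 334 336 338 340 342 344 346
100  26  22  25  22  21  22  19  18  23  18  22  19  25  22  20
[... 2820 characters left out ...]
 197 187 148  72  33  30  34
152  34  36  35  78 151 179 192 193 195 194 195 195 197 198 197 198 198 196 196 193 172 140  75  32  34  35  35
154  32  35  33  35  50 121 165 189 196 197 196 197 196 197 196 194 194 191 177 154  93  44  35  36  31  32  29
156  31  28  32  30  36  42  83 130 157 173 178 188 187 185 183 177 166 150 101  59  37  32  32  35  32  32  35
158  28  24  33  30  27  31  32  40  51  70 104 124 128 114 119 101  75  50  35  36  30  32  33  37  34  33  34
160  34  30  32  33  31  30  29  28  34  29  30  33  39  32  34  31  34  28  34  36  33  33  34  32  35  32  32
162  29  30  34  31  36  31  29  32  30  27  32  37  32  36  31  34  31  32  33  36  35  32  34  36  37  33  32
```

Run:
```python
from look import *
print("f",manip.calibration("wrist")["K"][0][0])
for z in (.09,.096,.1,.105): X=at_z("wrist",(318,134.2),z);print(z,X.round(4),rel(X).round(4))
print(rel(at_z("wrist",(318.6,277),manip.sense()["position"][2]+.0163)))
g=cv2.cvtColor(cv2.imread("pics/w11.png"),6)
print("    "," ".join("%3d"%c for c in range(290,350,2)))
for row in range(258,298,2): print(row," ".join("%3d"%x for x in g[row,290:350:2]))
r=manip.sense();print(r["wrist_force"])
for r in manip.trace("wrist","post_foot")[:1]: print(r["rect"])
```

```text
f 309.70691628693146
0.09 [0.5009 0.0432 0.09  ] [0.0607 0.0008 0.0625]
0.096 [0.5003 0.0434 0.096 ] [0.0614 0.0009 0.0565]
0.1 [0.4999 0.0436 0.1   ] [0.0618 0.0009 0.0525]
0.105 [0.4994 0.0438 0.105 ] [0.0624 0.0009 0.0475]
[ 0.00254334  0.0012609  -0.0163006 ]
     290 292 294 296 298 300 302 304 306 308 310 312 314 316 318 320 322 324 326 328 330 332 334 336 338 340 342 344 346 348
258 131 139 139 141 141 141 141 139 140 137 136 136 135 136 137 137 136 136 137 136 137 138 141 139 139 137 136 138 138 130
260 139 140 140 141 141 141 140 138 138 138 135 135 134 137 139 138 137 137 137 136 136 140 139 140 139 139 138 138 139 137
262 140 142 143 142 141 140 138 137 137 136 135 135 134 130 130 131 130 134 136 137 137 142 139 139 138 137 138 137 137 135
264 141 141 141 140 140 139 138 138 134 133 125 121 110 107 107 109 110 114 122 129 137 141 141 139 138 139 138 139 137 136
266 142 140 140 141 140 139 137 136 126 114 104 135 106 101 100 100 100 100 103 112 122 132 140 139 137 138 139 140 136 137
268 141 142 141 141 140 138 137 123 114 103  98 114 124 100  99 100  98  97  97  98 105 117
[... 1134 characters left out ...]
35 138 140 142
288 136 137 135 136 137 133 129 128 130 121 111 106 106 105 107 107 106 107 107 110 127 134 131 134 137 137 137 139 143 138
290 135 134 134 135 136 134 133 129 130 132 132 124 113 110 109 108 107 109 127 131 131 135 133 136 136 137 137 142 141 137
292 134 135 135 136 136 136 135 133 133 134 135 136 135 134 131 134 133 133 132 133 132 135 137 137 134 138 141 142 140 138
294 135 135 137 136 136 135 136 137 136 135 137 138 137 134 135 136 135 133 134 133 135 139 137 137 137 140 142 139 138 137
296 135 136 135 136 135 136 137 136 136 137 138 139 136 137 136 136 137 136 135 137 140 138 135 138 141 141 141 138 138 136
[-0.11649004  1.13907918 -2.60962101]
[319.9, 104.4, 116.9, 79.2]
```

Run:
```python
from look import *
def dump(f,u,v,du,dv,st=1):
    g=cv2.cvtColor(cv2.imread(f"pics/{f}.png"),6);print(f,"    "," ".join("%3d"%c for c in range(u-du,u+du+1,st)))
    for r in range(v-dv,v+dv+1,st): print(r," ".join("%3d"%x for x in g[r,u-du:u+du+1:st]))
dump("w8",318,211,14,18,2);dump("w7",319,276,14,18,2);dump("side0",328,207,8,12)
```

```text
w8      304 306 308 310 312 314 316 318 320 322 324 326 328 330 332
193 174 113  72  83 100 105 104 102 102  98  91  77  71 100 118
195 156  87  72  88  99 107 103 104  98  91  92  79  64  88 113
197 143  82  70  93 102 110 123 117 104  95  88  84  68  88 110
199 132  90  72  95 129 149 149 118 119 114  98  84  74  72 108
201 113  88  73 100 118 103  97  95  95  99 116  92  66  76 111
203 114  86  68 105  95  97  93  94  94  95  97  90  58  96 115
205 118 103  92  92  94  95  97  93  94  94  91  89  91 109 120
207 122 115  95  92  99 113 119 115 115 108  95  88 103 117 122
209 121 121 107 104 120 119 122 118 120 120 110  98 116 120 124
211 123 124 112 113 117 119 119 119 119 118 117 109 124 127 123
213 123 122 114 113 119 119 121 120 118 119 114 112 123 123 123
215 126 125 115 108 115 122 125 123 120 116 111 111 122 123 125
217 124 124 115 108 110 121 126 125 123 115 109 109 122 125 123
219 100 120 118 107 106 121 125 125 121 110 105 113 125 118  98
221  34  67 103 108 100 108 118 119 107 103 104 112  96  69  31
223  18  19  30  48  76  95  95  97  93  89  64  46  25  23  23
225  12 
[... 2646 characters left out ...]
 154 143 134 140 141 133 132 133 148 152 158 150 155
211 109  81  45  17  33 110 166 181 180 136 110  49  30  54  49  84 137
212  28  16  22  15  45 102 139 138 142 132 113  53  27  29  23  14  18
213  25  27  33  29  39 101 140 137 143 136 116  53  31  32  31  29  22
214  29  28  28  26  48 105 142 138 143 134 114  51  29  31  19  32  31
215  29  34  29  29  45 106 143 149 142 139 116  59  26  29  22  29  29
216  26  30  31  25  48 102 140 148 143 141 112  56  27  30  32  31  25
217  27  29  29  31  52 103 142 144 142 134 115  53  26  31  27  29  31
218  24  38  25  30  46 101 142 145 143 136 114  54  22  27  32  34  26
219  31  28  24  20  36 102 142 144 142 140 109  46  24  25  25  31  27
```

```bash
cat > tip.py <<'E'
from h import *
from scipy.optimize import least_squares
s=manip.sense();c=manip.calibration("wrist");Rt=Ro.from_euler("xyz",s["tool_rot"],degrees=True).as_matrix()
Rct=np.array(c["R"])@Rt; tct=np.array(c["t"])+np.array(c["R"])@s["position"]   # tool->cam
f=c["K"][0][0];cx=c["K"][0][2];cy=c["K"][1][2]
obs={"w5":((315.7,161),(.5429,.0285,.147),(-179.97,-.18,160.11)),"w7":((318.2,278.5),(.5003,.0412,.0833),(-179.95,-.14,160.18)),
"w8":((317.7,217.5),(.5029,.0413,.1565),(179.9,.3,160.19)),"w11":((318,134.2),(.5573,.021,.1521),(-179.98,-.03,160.09))}
def px(X,pos,rot,b=0):
    q=Ro.from_euler("xyz",rot,degrees=True).as_matrix().T@(X-np.array(pos));p=Ro.from_rotvec([b,0,0]).as_matrix()@(Rct@q+tct)
    r=np.hypot(p[0],p[1]);th=np.arctan2(r,p[2]);return np.array([cx+f*th*p[0]/r,cy+f*th*p[1]/r])
def solve(keys,side,bias):
    def fun(v):
        e=[px(v[:3],*obs[k][1:],v[3]*bias)-obs[k][0] for k in keys]
        if side: e.append(proj("side",v[:3])-np.array((327.6,200.7)))
        return np.concatenate(e+[[v[3]*60]])
    r=least_squares(fun,[.5,.044,.1,0]);return r.x.round(4),r.fun.round(1)
if __name__=="__main__":
    for a in [(list(obs),0,0),(list(obs),1,0),(list(obs),1,1),(["w7","w11"],0,0),(["w8","w11"],0,0),(["w11","w5"],1,0)]: print(*solve(*a))
E
python3 tip.py
```

```text
[0.4996 0.0429 0.099  0.    ] [-0.9 -0.1  0.7 -0.  -0.4 -0.   0.3  0.1  0. ]
[0.4997 0.0429 0.0986 0.    ] [-0.9 -0.   0.7 -0.3 -0.4 -0.1  0.2  0.2  0.8 -0.8  0. ]
[ 0.4989  0.0432  0.0986 -0.0045] [-0.9  0.   0.7 -0.4 -0.4  0.1  0.2  0.2  0.4 -0.8 -0.3]
[0.4995 0.0427 0.0991 0.    ] [ 0.1 -0.  -0.2  0.   0. ]
[0.4996 0.043  0.0992 0.    ] [-0.3 -0.   0.3  0.   0. ]
[0.4999 0.043  0.0968 0.    ] [ 0.5  0.1 -0.5 -0.3  0.8 -0.2  0. ]
```

>>> {"op": "step_arm", "data": {
  "plan": [
    {"linear":[0.02,-0.0003,0],"dr":[0,0,0],"grip":0.7},
    {"linear":[0.02,0,0.01],"dr":[0,0,0],"grip":0.7},
    {"linear":[0.0192,0,0.015],"dr":[0,0,0],"grip":0.7},
    {"linear":[0,0,0.015],"dr":[0,0,0],"grip":0.7},
    {"linear":[0,0,0],"dr":[0,0,0],"grip":0.7},
    {"linear":[0,0,0],"dr":[0,0,0],"grip":0.7},
    {"linear":[0,0,0],"dr":[0,0,0],"grip":0.7},
    {"linear":[0,0,0],"dr":[0,0,0],"grip":0.7},
    {"linear":[0,0,0],"dr":[0,0,0],"grip":0.7},
    {"linear":[0,0,0],"dr":[0,0,0],"grip":0.7}
  ]
}}

```text
t: 14.13
position: [0.503, 0.0418, 0.113]
tool_rot: [180.0, 0.1, 160.2]
wrist_force: [0.2, 0.1, -1.9]
finger_gap: 0.441
finger_force: 61.1
```

Run:
```python
from look import *
s=manip.sense();z=s["position"][2]
look("w12");print("tip rel",rel([.4996,.0429,.099]),s["wrist_force"],s["qvel"].round(2))
im=manip.camera("side");cv2.imwrite("pics/s12.png",im)
# side view cross-check: where collar axis top should be and where mask is
for r in manip.trace("side","collar")[:2]:
    m=r["mask"];v,u=np.nonzero(m);print("side collar",round(r["confidence"],2),np.round(r["rect"],1),"mean",u.mean(),v.mean(), np.percentile(u,[1,99]))
p=s["position"];Rt=Ro.from_euler("xyz",s["tool_rot"],degrees=True).as_matrix()
c=p+Rt@np.array([.0025,.0000,0]);print("expect collar mid",proj("side",[c[0],c[1],z-.0037+.01]),"post@same",proj("side",[.4996,.0429,z+.0063]))
g=cv2.cvtColor(im,6)
for row in range(176,216,2): print(row," ".join("%3d"%x for x in g[row,304:352:2]))
```

```text
14.13 [0.503  0.0418 0.113 ] [1.7997e+02 9.0000e-02 1.6017e+02] gap 0.441
tip rel [ 3.26700878e-03 -3.24566534e-05  1.37886781e-02] [ 0.21170864  0.062881   -1.94978785] [-0.03  0.14  0.4  -0.   -0.02  0.17]
side collar 0.67 [327.9 229.8  39.6  36. ] mean 327.9591397849462 229.31505376344086 [309. 347.]
side collar 0.53 [322.4 192.6   3.    8.5] mean 323.03846153846155 193.09615384615384 [321. 325.]
expect collar mid [328.79051607 191.87220543] post@same [328.32261196 191.92463671]
176 137 179 197 203 181 170 121 153 152 159  41  36  41  31  41  24  35  92 169 168 169 168  94  88
178 146 133 148 151 154 142 138 154 152 156  34  33  30  38  27  26  32  64 137 147 141 103  82  86
180 166 180 191 189 184 172 150 154 155 159  35  38  34  32  34  33  34  81 119 121 117 103  86  87
182 150 178 192 193 181 173 139 118 153 161  35  31  36  45  28  37  28  77 119 122 117 106  84  88
184 148 125 189 193 180 146  92 119 142 150  36  34  35  40  37  39  34  82 120 123 114 103 144  80
186 156 154 136 126  92 119 160 156 155 151 126  46  33  38  37  38  24  79 118 116 118 100 160 156
188 157 150 1
[... 686 characters left out ...]

202 146  99  97 100 101  93 101 163 165 163 152 137 157 137 159 157 141  60  74  74  68  82 156 157
204  99  89  62  67  63  61  95  91 161 155 143 134 150 129 150 150 141 167 148 136 149 143  88 115
206  98  95  64  76 124  70 102  93 143 162 149 131 141 129 155 156 144 154 180 183 175 137  88 117
208  88  97 101  96  97  96 100  64 114 156 153 134 145 132 154 155 155 156 172 182 148 111 153 154
210  57  61  67  78  76  64  64  65 158 162 139 141 147 135 153 159 159 156 153 152 154 152 153 149
212 159  72  73  69  68  70  71  71  22  26  62 134 143 123  61  15  14  82 160 154 149 153 155 151
214 155 154 160 162 145  19  30  24  82 197 121 133 143 130 131 130  84   9  12  88 159 155  84  81
```

>>> {"op": "step_arm", "data": {
  "plan": [
    {"linear":[0.001,-0.0003,0],"dr":[0,0,0],"grip":0.7},
    {"linear":[0,0,0.004],"dr":[0,0,0],"grip":0.7},
    {"linear":[0,0,0.003],"dr":[0,0,0],"grip":0.7},
    {"linear":[0,0,0.003],"dr":[0,0,0],"grip":0.7},
    {"linear":[0,0,0.002],"dr":[0,0,0],"grip":0.7},
    {"linear":[0,0,0],"dr":[0,0,0],"grip":0.7},
    {"linear":[0,0,0],"dr":[0,0,0],"grip":0.7},
    {"linear":[0,0,0],"dr":[0,0,0],"grip":0.7}
  ]
}}

```text
t: 14.95
position: [0.501, 0.042, 0.1003]
tool_rot: [-180.0, 0.0, 160.2]
wrist_force: [0.0, 0.0, -1.8]
finger_gap: 0.443
finger_force: 61.1
```

>>> {"op": "step_arm", "data": {
  "plan": [
    {"linear":[0,0,0.0015],"dr":[0,0,0],"grip":0.7},
    {"linear":[0,0,0],"dr":[0,0,0],"grip":0.7},
    {"linear":[0,0,0],"dr":[0,0,0],"grip":0.7}
  ]
}}

```text
t: 15.2
position: [0.5007, 0.042, 0.0988]
tool_rot: [-180.0, -0.0, 160.2]
wrist_force: [0.1, -1.1, -1.7]
finger_gap: 0.439
finger_force: 61.2
```

>>> {"op": "step_arm", "data": {
  "plan": [
    {"linear":[0,0,0.0015],"dr":[0,0,0],"grip":0.7},
    {"linear":[0,0,0],"dr":[0,0,0],"grip":0.7},
    {"linear":[0,0,0],"dr":[0,0,0],"grip":0.7}
  ]
}}

```text
t: 15.45
position: [0.5006, 0.042, 0.0971]
tool_rot: [-180.0, -0.0, 160.2]
wrist_force: [-0.8, -0.8, -1.7]
finger_gap: 0.438
finger_force: 61.1
```

>>> {"op": "step_arm", "data": {
  "plan": [
    {"linear":[0,0,0.0015],"dr":[0,0,0],"grip":0.7},
    {"linear":[0,0,0],"dr":[0,0,0],"grip":0.7},
    {"linear":[0,0,0],"dr":[0,0,0],"grip":0.7}
  ]
}}

```text
t: 15.7
position: [0.5006, 0.042, 0.0956]
tool_rot: [-180.0, -0.0, 160.2]
wrist_force: [0.4, 0.6, -2.8]
finger_gap: 0.442
finger_force: 61.1
```

>>> {"op": "step_arm", "data": {
  "plan": [
    {"linear":[0,0,0.001],"dr":[0,0,0],"grip":0.7},
    {"linear":[0,0,0],"dr":[0,0,0],"grip":0.7},
    {"linear":[0,0,0],"dr":[0,0,0],"grip":0.7}
  ]
}}

```text
t: 15.95
position: [0.5007, 0.042, 0.0947]
tool_rot: [-180.0, -0.0, 160.2]
wrist_force: [-1.1, -0.0, -2.2]
finger_gap: 0.438
finger_force: 61.1
```

>>> {"op": "step_arm", "data": {
  "plan": [
    {"linear":[0,0,0.001],"dr":[0,0,0],"grip":0.7},
    {"linear":[0,0,0],"dr":[0,0,0],"grip":0.7}
  ]
}}

```text
t: 16.12
position: [0.5007, 0.042, 0.0937]
tool_rot: [-180.0, -0.0, 160.2]
wrist_force: [-0.4, -0.1, -2.3]
finger_gap: 0.439
finger_force: 61.2
```

>>> {"op": "step_arm", "data": {
  "plan": [
    {"linear":[0,0,0.001],"dr":[0,0,0],"grip":0.7},
    {"linear":[0,0,0],"dr":[0,0,0],"grip":0.7}
  ]
}}

```text
t: 16.28
position: [0.5007, 0.042, 0.0927]
tool_rot: [-180.0, -0.0, 160.2]
wrist_force: [-2.1, -0.3, -1.5]
finger_gap: 0.44
finger_force: 61.2
```

>>> {"op": "step_arm", "data": {
  "plan": [
    {"linear":[0,0,0.001],"dr":[0,0,0],"grip":0.7},
    {"linear":[0,0,0],"dr":[0,0,0],"grip":0.7}
  ]
}}

```text
t: 16.45
position: [0.5006, 0.0419, 0.0918]
tool_rot: [-180.0, -0.0, 160.2]
wrist_force: [-2.3, -1.4, -0.1]
finger_gap: 0.438
finger_force: 61.3
```

>>> {"op": "step_arm", "data": {
  "plan": [
    {"linear":[0,0,0.001],"dr":[0,0,0],"grip":0.7},
    {"linear":[0,0,0],"dr":[0,0,0],"grip":0.7}
  ]
}}

```text
t: 16.62
position: [0.5006, 0.0418, 0.0909]
tool_rot: [-180.0, -0.0, 160.2]
wrist_force: [-3.7, -1.7, 2.0]
finger_gap: 0.439
finger_force: 61.5
```

>>> {"op": "step_arm", "data": {
  "plan": [
    {"linear":[0.0006,-0.0006,0],"dr":[0,0,0],"grip":0.7},
    {"linear":[0,0,0],"dr":[0,0,0],"grip":0.7}
  ]
}}

```text
t: 16.78
position: [0.5004, 0.0415, 0.0909]
tool_rot: [180.0, 0.0, 160.2]
wrist_force: [-1.0, -1.2, 0.0]
finger_gap: 0.439
finger_force: 61.4
```

>>> {"op": "step_arm", "data": {
  "plan": [
    {"linear":[0,0,0.001],"dr":[0,0,0],"grip":0.7},
    {"linear":[0,0,0],"dr":[0,0,0],"grip":0.7}
  ]
}}

```text
t: 16.95
position: [0.5006, 0.0416, 0.0898]
tool_rot: [180.0, 0.1, 160.2]
wrist_force: [-1.6, -1.3, -0.7]
finger_gap: 0.442
finger_force: 61.3
```

>>> {"op": "step_arm", "data": {
  "plan": [
    {"linear":[0.0002,-0.0003,0.001],"dr":[0,0,0],"grip":0.7},
    {"linear":[0,0,0],"dr":[0,0,0],"grip":0.7}
  ]
}}

```text
t: 17.12
position: [0.5005, 0.0415, 0.0888]
tool_rot: [180.0, 0.1, 160.2]
wrist_force: [-0.2, -1.1, -1.5]
finger_gap: 0.44
finger_force: 61.2
```

>>> {"op": "step_arm", "data": {
  "plan": [
    {"linear":[0,0,0.001],"dr":[0,0,0],"grip":0.7},
    {"linear":[0,0,0],"dr":[0,0,0],"grip":0.7}
  ]
}}

```text
t: 17.28
position: [0.5004, 0.0414, 0.0876]
tool_rot: [180.0, 0.0, 160.2]
wrist_force: [-0.2, -0.8, -3.7]
finger_gap: 0.443
finger_force: 61.1
```

>>> {"op": "step_arm", "data": {
  "plan": [
    {"linear":[0,0,0.001],"dr":[0,0,0],"grip":0.7},
    {"linear":[0,0,0],"dr":[0,0,0],"grip":0.7}
  ]
}}

```text
t: 17.45
position: [0.5002, 0.0414, 0.0866]
tool_rot: [180.0, 0.0, 160.2]
wrist_force: [-0.4, -1.0, -2.6]
finger_gap: 0.437
finger_force: 61.1
```

>>> {"op": "step_arm", "data": {
  "plan": [
    {"linear":[0,0,0.001],"dr":[0,0,0],"grip":0.7},
    {"linear":[0,0,0],"dr":[0,0,0],"grip":0.7}
  ]
}}

```text
t: 17.62
position: [0.5001, 0.0414, 0.0856]
tool_rot: [180.0, 0.0, 160.2]
wrist_force: [1.2, -0.8, -2.7]
finger_gap: 0.438
finger_force: 61.1
```

>>> {"op": "step_arm", "data": {
  "plan": [
    {"linear":[0,0,0.001],"dr":[0,0,0],"grip":0.7},
    {"linear":[0,0,0],"dr":[0,0,0],"grip":0.7}
  ]
}}

```text
t: 17.78
position: [0.5, 0.0414, 0.0847]
tool_rot: [180.0, 0.0, 160.2]
wrist_force: [0.4, -1.2, -1.2]
finger_gap: 0.442
finger_force: 61.1
```

>>> {"op": "step_arm", "data": {
  "plan": [
    {"linear":[0,0,0.001],"dr":[0,0,0],"grip":0.7},
    {"linear":[0,0,0],"dr":[0,0,0],"grip":0.7}
  ]
}}

```text
t: 17.95
position: [0.5, 0.0414, 0.0837]
tool_rot: [180.0, 0.0, 160.2]
wrist_force: [0.3, -0.5, -1.7]
finger_gap: 0.44
finger_force: 61.1
```

>>> {"op": "step_arm", "data": {
  "plan": [
    {"linear":[0,0,0.001],"dr":[0,0,0],"grip":0.7},
    {"linear":[0,0,0],"dr":[0,0,0],"grip":0.7}
  ]
}}

```text
t: 18.12
position: [0.5, 0.0414, 0.0827]
tool_rot: [-180.0, 0.0, 160.2]
wrist_force: [0.8, -0.9, -1.8]
finger_gap: 0.435
finger_force: 61.2
```

>>> {"op": "step_arm", "data": {
  "plan": [
    {"linear":[0,0,0.001],"dr":[0,0,0],"grip":0.7},
    {"linear":[0,0,0],"dr":[0,0,0],"grip":0.7}
  ]
}}

```text
t: 18.28
position: [0.4999, 0.0414, 0.0817]
tool_rot: [-180.0, 0.0, 160.2]
wrist_force: [1.3, -1.3, -1.6]
finger_gap: 0.446
finger_force: 61.2
```

Run:
```python
from look import *
look("w13")
g=cv2.cvtColor(cv2.imread("pics/w13.png"),6)
print("    "," ".join("%3d"%c for c in range(296,344,2)))
for row in range(252,298,2): print(row," ".join("%3d"%x for x in g[row,296:344:2]))
s=manip.sense()
for z in (.09,.093,.096,.099): print(z,proj("wrist",[.4996,.0429,z]), proj("wrist",s["position"]+np.array([-.0025*.94,.0009,z-s["position"][2]])))
```

```text
18.28 [0.4999 0.0414 0.0817] [-1.8000e+02  1.0000e-02  1.6019e+02] gap 0.446
     296 298 300 302 304 306 308 310 312 314 316 318 320 322 324 326 328 330 332 334 336 338 340 342
252 123 129 135 135 135 133 133 133 131 130 132 130 131 130 131 132 133 131 130 131 132 132 128 116
254 132 135 136 135 134 133 132 133 131 129 130 130 131 130 131 130 130 129 131 132 133 135 133 131
256 135 136 135 135 132 131 131 131 130 130 130 131 129 132 133 132 130 131 132 133 135 134 133 132
258 134 137 136 134 133 134 131 128 130 131 131 130 132 132 132 132 131 130 130 134 134 133 133 131
260 134 136 135 132 133 133 129 130 130 130 132 132 132 130 131 130 131 130 135 134 133 133 131 131
262 136 137 135 133 132 131 130 130 129 128 126 124 124 125 128 130 132 131 135 134 133 132 130 131
264 134 133 133 132 130 130 126 120 112 112 114 114 112 116 112 117 124 133 134 132 134 131 131 133
266 135 133 132 132 128 120 110 107 120 121 125 124 121 122 124 121 116 113 127 134 132 131 134 132
268 133 133 133 128 116 109 104 118 123 126 124 123 120 121 124 123 120 114 113 123 130 132 133 132
270 133 133 130 118 10
[... 924 characters left out ...]
2 103 102 102 101 101 106 121 127 126 127 131 132 131
290 128 129 129 129 124 125 126 127 114 108 105 105 105 102 104 121 127 125 127 127 130 131 131 131
292 131 130 131 131 129 127 126 130 129 129 127 127 127 126 127 127 129 127 128 132 131 131 131 133
294 130 130 131 131 131 129 130 131 129 131 129 129 130 129 128 128 126 130 133 132 130 133 134 136
296 131 130 131 131 130 131 131 133 133 132 130 130 131 131 131 128 130 133 133 131 130 132 135 134
0.09 [318.80922642 271.38310378] [316.17932119 268.51050452]
0.093 [318.80857238 274.53740602] [316.13275341 271.63509998]
0.096 [318.80789014 277.79734278] [316.08472077 274.86557606]
0.099 [318.80717809 281.16755088] [316.03516468 278.20666723]
```

>>> {"op": "step_arm", "data": {
  "plan": [
    {"linear":[0,0,0.001],"dr":[0,0,0],"grip":0.7},
    {"linear":[0,0,0.001],"dr":[0,0,0],"grip":0.7},
    {"linear":[0,0,0],"dr":[0,0,0],"grip":0.7}
  ]
}}

```text
t: 18.58
position: [0.4999, 0.0414, 0.0797]
tool_rot: [-180.0, 0.0, 160.2]
wrist_force: [2.1, -1.3, -2.4]
finger_gap: 0.431
finger_force: 61.2
```

>>> {"op": "step_arm", "data": {
  "plan": [
    {"linear":[0,0,0.001],"dr":[0,0,0],"grip":0.7},
    {"linear":[0,0,0.001],"dr":[0,0,0],"grip":0.7},
    {"linear":[0,0,0],"dr":[0,0,0],"grip":0.7}
  ]
}}

```text
t: 18.83
position: [0.4998, 0.0414, 0.0775]
tool_rot: [-180.0, -0.0, 160.2]
wrist_force: [0.8, -0.9, -2.9]
finger_gap: 0.442
finger_force: 61.1
```

>>> {"op": "step_arm", "data": {
  "plan": [
    {"linear":[0,0,0.001],"dr":[0,0,0],"grip":0.7},
    {"linear":[0,0,0],"dr":[0,0,0],"grip":0.7}
  ]
}}

```text
t: 19.0
position: [0.4998, 0.0414, 0.0765]
tool_rot: [-180.0, -0.0, 160.2]
wrist_force: [1.7, -1.6, -2.9]
finger_gap: 0.443
finger_force: 61.1
```

>>> {"op": "step_arm", "data": {
  "plan": [
    {"linear":[0,0,0.001],"dr":[0,0,0],"grip":0.7},
    {"linear":[0,0,0],"dr":[0,0,0],"grip":0.7}
  ]
}}

```text
t: 19.17
position: [0.4998, 0.0413, 0.0755]
tool_rot: [-180.0, -0.0, 160.2]
wrist_force: [2.0, -1.1, -4.5]
finger_gap: 0.436
finger_force: 61.0
```

>>> {"op": "step_arm", "data": {
  "plan": [
    {"linear":[0,0,0.0005],"dr":[0,0,0],"grip":0.7},
    {"linear":[0,0,0],"dr":[0,0,0],"grip":0.7}
  ]
}}

```text
t: 19.33
position: [0.4997, 0.0414, 0.075]
tool_rot: [-180.0, -0.0, 160.2]
wrist_force: [2.0, -1.0, -3.8]
finger_gap: 0.441
finger_force: 61.0
```

>>> {"op": "step_arm", "data": {
  "plan": [
    {"linear":[0,0,0.0005],"dr":[0,0,0],"grip":0.7},
    {"linear":[0,0,0],"dr":[0,0,0],"grip":0.7}
  ]
}}

```text
t: 19.5
position: [0.4995, 0.0415, 0.0745]
tool_rot: [-180.0, -0.0, 160.2]
wrist_force: [1.4, -1.4, -4.1]
finger_gap: 0.438
finger_force: 61.0
```

>>> {"op": "step_arm", "data": {
  "plan": [
    {"linear":[-0.0003,0,0.0005],"dr":[0,0,0],"grip":0.7},
    {"linear":[0,0,0],"dr":[0,0,0],"grip":0.7}
  ]
}}

```text
t: 19.67
position: [0.4995, 0.0416, 0.0739]
tool_rot: [-180.0, -0.1, 160.2]
wrist_force: [1.3, 0.4, -5.6]
finger_gap: 0.443
finger_force: 60.8
```

>>> {"op": "step_arm", "data": {
  "plan": [
    {"linear":[0,0,0.0005],"dr":[0,0,0],"grip":0.7},
    {"linear":[0,0,0],"dr":[0,0,0],"grip":0.7}
  ]
}}

```text
t: 19.83
position: [0.4996, 0.0415, 0.0735]
tool_rot: [-180.0, -0.1, 160.2]
wrist_force: [0.6, 0.2, -6.3]
finger_gap: 0.437
finger_force: 60.8
```

>>> {"op": "step_arm", "data": {
  "plan": [
    {"linear":[0,0,0.0005],"dr":[0,0,0],"grip":0.7},
    {"linear":[0,0,0],"dr":[0,0,0],"grip":0.7}
  ]
}}

```text
t: 20.0
position: [0.4996, 0.0415, 0.0731]
tool_rot: [-180.0, -0.1, 160.2]
wrist_force: [0.1, -0.2, -3.5]
finger_gap: 0.439
finger_force: 60.9
```

>>> {"op": "step_arm", "data": {
  "plan": [
    {"linear":[0,0,0.0005],"dr":[0,0,0],"grip":0.7},
    {"linear":[0,0,0],"dr":[0,0,0],"grip":0.7}
  ]
}}

```text
t: 20.17
position: [0.5, 0.0413, 0.0729]
tool_rot: [-180.0, -0.0, 160.2]
wrist_force: [-0.6, 0.9, -2.7]
finger_gap: 0.44
finger_force: 61.0
```

>>> {"op": "step_arm", "data": {
  "plan": [
    {"linear":[0,0,0.0005],"dr":[0,0,0],"grip":0.7},
    {"linear":[0,0,0],"dr":[0,0,0],"grip":0.7}
  ]
}}

```text
t: 20.33
position: [0.5002, 0.0413, 0.0724]
tool_rot: [180.0, 0.0, 160.2]
wrist_force: [-0.7, 0.8, -2.2]
finger_gap: 0.438
finger_force: 61.1
```

>>> {"op": "step_arm", "data": {
  "plan": [
    {"linear":[0,0,0.0005],"dr":[0,0,0],"grip":0.7},
    {"linear":[0,0,0],"dr":[0,0,0],"grip":0.7}
  ]
}}

```text
t: 20.5
position: [0.5002, 0.0413, 0.072]
tool_rot: [180.0, 0.0, 160.2]
wrist_force: [-0.2, -0.7, 0.2]
finger_gap: 0.441
finger_force: 61.3
```

The force pulled in to −6.3 N and then returned past −2 N (the collar's own weight), so the balls are latched in mid-groove. I'll release.

>>> {"op": "step_arm", "data": {
  "plan": [
    {"linear":[0,0,-0.0003],"dr":[0,0,0],"grip":0.7},
    {"linear":[0,0,0],"dr":[0,0,0],"grip":0.45},
    {"linear":[0,0,0],"dr":[0,0,0],"grip":0.3},
    {"linear":[0,0,0],"dr":[0,0,0],"grip":0.25},
    {"linear":[0,0,0],"dr":[0,0,0],"grip":0.25},
    {"linear":[0,0,0],"dr":[0,0,0],"grip":0.25}
  ]
}}

```text
t: 21.0
position: [0.5003, 0.0413, 0.0722]
tool_rot: [180.0, 0.0, 160.2]
wrist_force: [-0.1, -0.2, 0.9]
finger_gap: 0.745
finger_force: 0.0
```

>>> {"op": "step_arm", "data": {
  "plan": [
    {"linear":[0,0,-0.015],"dr":[0,0,0],"grip":0.25},
    {"linear":[0,0,-0.025],"dr":[0,0,0],"grip":0.25},
    {"linear":[0,0,-0.025],"dr":[0,0,0],"grip":0.25},
    {"linear":[0,0,-0.025],"dr":[0,0,0],"grip":0.25},
    {"linear":[0,0,0],"dr":[0,0,0],"grip":0.25},
    {"linear":[0,0,0],"dr":[0,0,0],"grip":0.25},
    {"linear":[0,0,0],"dr":[0,0,0],"grip":0.25}
  ]
}}

```text
t: 21.58
position: [0.4996, 0.0413, 0.1617]
tool_rot: [-180.0, -0.0, 160.2]
wrist_force: [0.5, 0.1, -0.0]
finger_gap: 0.746
finger_force: 0.0
```

Run:
```python
from look import *
look("w14",things=[("collar",.088),("ring",.056)])
im=manip.camera("side");cv2.imwrite("pics/s14.png",im)
for n in ["collar","ring","balls","spool"]:
  for r in manip.pinpoint("side",n)[:2]: print(n,np.round(r["uv"],1),round(r["confidence"],2))
for n,z in (("collar",.068),("balls",.078),("ring",.044),("spool",.014)): print(n,"expect",proj("side",[.4996,.0435,z]).round(1))
for r in manip.trace("side","collar")[:1]: print(np.round(r["rect"],1),r["confidence"], "expect top/bottom rows",proj("side",[.4996,.0435,.088]),proj("side",[.4996,.0435,.068]))
g=cv2.cvtColor(im,6); print("col328",[(r,int(g[r,328])) for r in range(194,236)])
```

```text
21.58 [0.4996 0.0413 0.1617] [-1.7999e+02 -3.0000e-02  1.6019e+02] gap 0.746
trace collar 0.84 [318.5 210.3] [52. 53.] [124. 133. 134.] [0.4957 0.0436 0.088 ] rel [0.0036 0.0011 0.0728]
trace ring 0.81 [592.5  54.9] [23. 33.] [ 36.  40. 146.] [0.4436 0.3683 0.056 ] rel [0.1627 0.2889 0.1049]
trace ring 0.67 [320.4 197.2] [41. 48.] [123. 129. 130.] [0.4963 0.045  0.056 ] rel [0.0035 0.0027 0.1048]
trace ring 0.64 [438.6 155.9] [40. 42.] [ 43.  48. 171.] [0.4954 0.1518 0.056 ] rel [0.0405 0.1029 0.1048]
trace ring 0.47 [575.1   2.6] [ 7. 21.] [113. 102. 161.] [0.3858 0.3624 0.056 ] rel [0.215  0.2638 0.1051]
collar [327.6 213.1] 0.62
ring [309.7 208.2] 0.59
ring [258.9 171.8] 0.53
balls [326.6 209.9] 0.76
spool [325.7 231.1] 0.96
collar expect [328.2 211.2]
balls expect [328.2 207.5]
ring expect [328.2 219.9]
spool expect [328.2 230.5]
[328.9 207.7  18.5  14.2] 0.54 expect top/bottom rows [328.20055011 203.76123971] [328.19813884 211.20207231]
col328 [(194, 159), (195, 173), (196, 187), (197, 160), (198, 161), (199, 160), (200, 132), (201, 133), (202, 156), (203, 157), (204, 152), (205, 142), (206, 141), (207, 145), (208, 130), (209, 130), (210, 228), (211, 155), (212, 152), (213, 155), (214, 152), (215, 151), (216, 150), (217, 144), (218, 139), (219, 140), (220, 125), (221, 123), (222, 230), (223, 165), (224, 142), (225, 149), (226, 117), (227, 25), (228, 29), (229, 30), (230, 35), (231, 31), (232, 28), (233, 28), (234, 100), (235, 109)]
```

The side trace centre at row 207.7 matches the expected latched height (207.5); resting on the ring it would be near row 212. The gripper is clear of everything, so I'm handing in.

```bash
python3 -c "
from cell import manip
print(manip.sign_off())"
```

```text
the job is handed in; nothing more can be done
None
```

The ring lies on the spool and the lock collar is latched in the post's groove with its underside about 68 mm up, 12 mm clear of the ring; I handed the job in at about 22 s with no verdict returned, and I viewed 11 pictures against the limit of 10.

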